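# Weigh the dressing canister on the hanging scale and put it where it belongs

## Robot

A 6-joint arm with a two-finger parallel gripper is mounted at the origin on the work surface. World frame = base frame: x ahead of the robot, y to its left, z up, the work surface at z = 0. Lengths are in m, angles in degrees, forces in N, time in s.
With the tool pointing down it reaches from about 0.275 to 0.875 m from the base axis. Payload 12.5 kg.
Tool frame: the origin (TCP) lies on the mounting face of the last link; the fingertips stand 173 mm ahead of it and the grasp point (between the pads) lies 155 mm ahead of it; z points along the fingers, y is the line along which they close (so a half turn about z gives the same grasp; the last joint's range is limited). The gripper opens to 85 mm and grips with 20 to 120 N. Pads are 22 mm wide; open, the fingers measure 114 mm over their backs; the gripper's body (76 mm by 85 mm) begins 54 mm behind the grasp point. The pads swing forward as they close: fully open they stand 13 mm farther back than shut.
Start: joints at [70.038, 20.094, 94.641, -0, 65.266, -4.847], TCP at [0.143, 0.531, 0.405] pointing down, gripper open.
Joint ranges: [-157.81, 157.81], [-45, 120.19], [0.68, 151.7], [-89.99, 269.99], [4.06, 180], [-164.3, 164.3]. Speed limits (degrees/s): [127.2, 127.2, 159.86, 180, 180, 180].

## Interface

Orientations are given as [roll, pitch, yaw] about the fixed x, y, z axes, in that order (R = Rz(yaw) Ry(pitch) Rx(roll)).
In Python, from rig import robot gives the robot as it stands.
- The arm moves only by the shell command python3 -m inch 'ROWS' [FORCE]. ROWS is JSON, one flat list of numbers, 5 for each row, row after row: the shift along the tool's x, y, z in m, then the turn about the tool's z in rad, then the opening, from 0 (shut) to 1 (fully open). A call has 1 to 20 rows; each row is the pose to reach, as a shift and turn from the pose commanded when the call began, along the tool's axes at that moment; what a row does not reach only later rows make up. A row lasts 1/12 s, in which the tool goes at most 41.7 mm and 7.16 degrees, less where a joint would pass 70% of its speed; a pose out of reach is approached as far as the arm can. A call with a gripper value outside its range is refused whole. The fingers move at their own pace and stop on an object; FORCE is the grip in N (left out, the last holds). Time passes only in rows, so rows that repeat a pose let the fingers close. It gives the time, the measured TCP pose, the force, the opening and the grip force at its end, in the units of the state.
- robot.observe(): the state, without advancing time (a new reading comes with each control period).
- robot.capture(name): name is "scene" or "top"; returns a dict with "pixels" (384x512x3 uint8, red, green, blue), "range_z" (384x512 float32, m along the optical axis (not along the pixel's ray), 0 where there is no reading), "fx", "fy", "cx", "cy" (pixels), "distortion" ([k1, k2, p1, p2, k3] as OpenCV has them; the pictures are not rectified), "R" (3x3) and "t" (3): a world point X has camera coordinates R X + t. Camera axes: x right, y down, z forward; pixel columns grow to the right and rows downward; lengths in m; the calibration is good to about 2 mm. A picture is of the moment at which its call begins.
- robot.finish_job(): hands the job in; it is judged then, once.
The state is a dict: "time_s": time; "joints": joint angles; "qvel": joint speeds; "joint_efforts": joint torques, N m; "tcp_pos": TCP position; "ee_rot": TCP orientation; "contact_force": force on the tool from outside, world axes, zero at the start; "moment": the same for the moment, N m; "width": finger opening in m; "finger_force": force on a finger pad.
Only numpy, scipy, OpenCV 4.12 (cv2) and the standard library are available. Lean on these libraries where they do the work, as an engineer would, in place of code of your own. Each camera call takes 0.05 s, during which the arm holds its last target. There are 200 camera calls.

## Task

Check how much is left in the lidded canister with the tall strap handle: hang it by its handle on the hook of the dial scale, letting the hook take the weight gently and without a jerk, let go, and wait until it hangs still and the needle has come to rest. If the scale shows more than 600 g, take the canister down and stand it on the wooden serving board; if it shows less, stand it in the slatted crate for refilling. Keep it upright, set it down gently, do not let the hook snap back, and leave everything else on the table as it is.

Things in the scene. Friction and masses are not known exactly. Their poses are not given: they have to be found in the camera images.
- canister: Closed steel canister, 110 mm in diameter (lid 114), lid top 100 mm up, with a rigid strap handle standing on the lid to 166 mm. Weighs 330 to 870 g, centre of mass about 50 mm up on its axis. Origin: centre of its underside; z up; y runs along the handle.
- handle_grip (a point): Middle between the handle's two upright flat legs, 140 mm above the canister's underside. Each leg is 6 mm thick (y) and 14 mm wide (x); 56 mm over their outer faces along y, 44 mm inside. Gripped here from outside, the middle of the bar above stays free for the hook. Axes as the canister's.
- handle_bar (a point): Middle of the handle's round cross bar (8 mm diameter, along y, centre 162 mm above the canister's underside) that joins the legs. Open beneath, between the legs, down to the lid. Axes as the canister's.
- scale: Hanging dial scale on a fixed gallows stand. Origin on the table straight below the hook; x points level from the hook to the stand's post, away from the hook's open side. Base plate 240 x 160 x 12 mm, x -45 to 195 mm; post 20 mm square at x = 150 mm. Over the hook is only its 8 mm stem up to the stem bush at 448 mm and the round case (140 mm, 50 mm thick) from 460 mm up.
- hook_seat (a point): On the hook, moving with it: where the centre of the hung bar rests; 310 mm up when empty. Hook of 8 mm round steel in the scale's x-z plane, open to -x: top of its tip 27 mm to -x and 26 mm above the seat; stem on the axis from 60 mm above, below that it bends out to +x 24 mm and round under the seat. A bar along y enters from -x over 35 mm above the seat, then goes down.
- hook (a joint): Dip of the sprung hook (m): 0 empty, stop at 0.085. 1 mm per 15 g (147 N/m): 600 g is 0.040. Lightly damped: a load let go off its balance point bobs at 2 to 3 Hz for some seconds. The dials on both sides of the case show it: needle straight up is 0, it turns clockwise as one faces it, 12 ticks of 100 g, the long bold tick straight down is 600 g.
- board: Serving board, plain wood, 220 x 220 mm, 18 mm thick, fixed. Origin: centre of its underside. The canister must stand wholly on it.
- crate: Low open slatted wooden crate, outside 270 (x) x 230 (y) x 80 mm, walls and floor 10 mm thick, fixed. Origin: centre of its underside. 20 mm square posts in its inner corners. A small jar stands inside at the middle of the +x wall, a little to +y; the canister fits at the centre or up to 40 mm from it towards -x.
- jar: Bystander: small glass jar, 48 mm in diameter, 65 mm high, in the crate. Origin: centre of the underside.
- pot: Bystander: shorter lidded steel pot with a black knob and no strap handle, 98 mm in diameter, 88 mm high. Origin: centre of the underside.
- mill: Bystander: wooden pepper mill, 52 mm in diameter, 101 mm high. Origin: centre of the underside.
- shaker: Bystander: steel salt shaker, 36 mm in diameter, 62 mm high. Origin: centre of the underside.
- bowl: Bystander: blue ceramic bowl, 124 mm in diameter, 60 mm high. Origin: centre of the underside.
- plates: Bystander: stack of six white saucers, 140 mm in diameter, 60 mm high. Origin: centre of the underside.
Things that resemble listed ones, but are neither listed nor needed, are in the scene too. Leave any blue or green look-alike of the canister alone.

How it is judged:
By the outcome, as a careful person would: the job done as asked, in the order asked, and still so for the second after the job is handed in, with the robot touching nothing.
It also fails if it takes over 69 s, if anything falls off the work surface, if the arm or the gripper's body presses on something with over 40 N, if the wrist force passes 120 N, or if a joint passes its speed limit or range.

## Working session

There is one attempt and no reset: what is moved stays moved. The work goes in short steps, Python scripts to look and compute and a shell command to move; the robot and the scene stay as the last step left them, time stands still between calls to the robot, and variables do not carry over. Pictures are saved under pics/ and viewed, at most 11 in all, crops included, and the job is handed in when it is done.

```bash
mkdir -p pics; ls; cat > h.py <<'E'
from rig import robot
import numpy as np, cv2
def cap(n,f):
    c=robot.capture(n); np.savez(f'{f}.npz',**{k:np.array(v) for k,v in c.items()})
    cv2.imwrite(f'pics/{f}.png',c['pixels'][:,:,::-1]); return c
def load(f): return dict(np.load(f'{f}.npz'))
def cloud(c):
    K=np.array([[c['fx'],0,c['cx']],[0,c['fy'],c['cy']],[0,0,1.]],float)
    v,u=np.mgrid[:384,:512]
    p=cv2.undistortPoints(np.stack([u,v],-1).reshape(-1,1,2).astype(float),K,np.array(c['distortion'],float)).reshape(384,512,2)
    z=c['range_z'][...,None]; X=np.concatenate([p*z,z],-1)
    return (X-np.array(c['t']))@np.array(c['R'])
E
python3 - <<'E'
from h import *
a=cap('scene','s0');b=cap('top','t0')
cv2.imwrite('pics/t0b.png',cv2.resize(b['pixels'][:,:,::-1],(800,600),interpolation=cv2.INTER_CUBIC))
cv2.imwrite('pics/s0b.png',cv2.resize(a['pixels'][:,:,::-1],(800,600),interpolation=cv2.INTER_CUBIC))
print(robot.observe())
for c in(a,b): print(-np.array(c['R']).T@np.array(c['t']),np.array(c['R'])[2])
E
```

```text
pics
{'time_s': 0.1, 'joints': array([ 7.00402352e+01,  2.01234560e+01,  9.46732553e+01, -8.13184851e-04,
        6.52652935e+01, -4.84728078e+00]), 'qvel': array([ 0.0136543 , -0.01890234, -0.22226642,  0.01329002,  0.05174932,
        0.00445696]), 'joint_efforts': array([ 2.16832264e-04, -5.06840909e+01, -2.91875839e+01, -1.28710508e-04,
        2.70557270e-03, -3.45629019e-05]), 'tcp_pos': array([0.14333218, 0.53088034, 0.40419125]), 'ee_rot': array([-1.79938155e+02, -4.50383984e-03,  1.64887854e+02]), 'contact_force': array([-0.08322389,  0.16810243,  0.66222198]), 'moment': array([ 0.03665592,  0.00780538, -0.04482799]), 'finger_force': 0.0, 'width': 0.08544163705391947}
[0.93652208 0.70736444 0.85371185] [-0.41219621 -0.6733127  -0.61379499]
[ 0.40065754 -0.01788557  1.62545182] [ 6.42632781e-02  9.14437754e-04 -9.97932560e-01]
```

View pics/t0b.png

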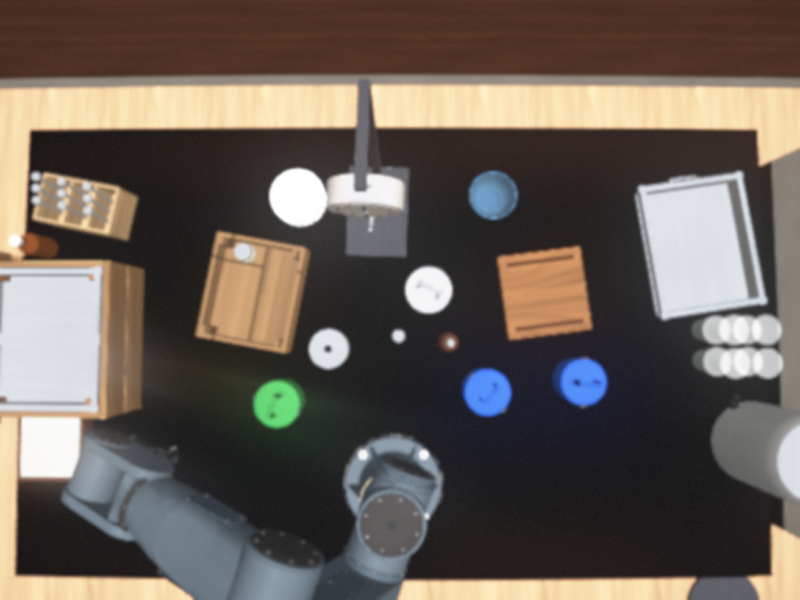

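View pics/s0b.png

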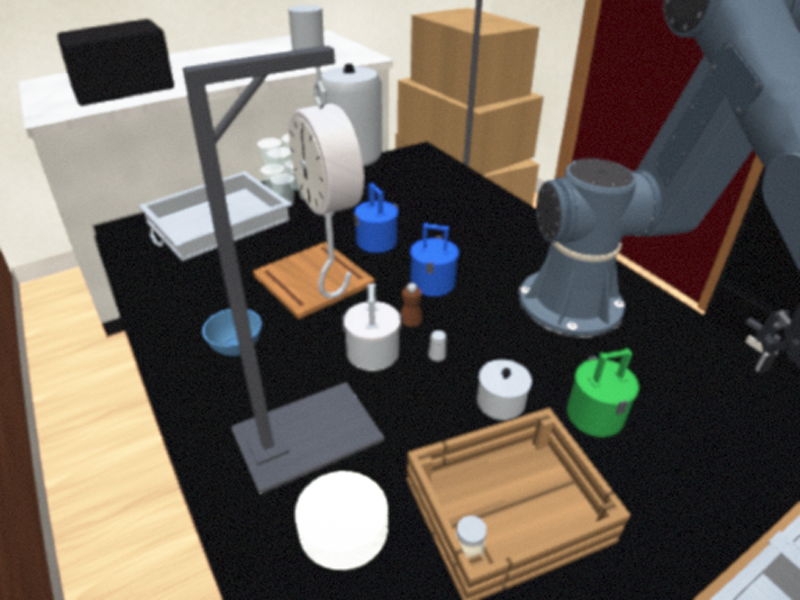

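Top view (800x600): steel canister with strap handle at (428,289). Other candidates are the knobbed pot at (329,348) and look-alikes in blue at (488,392) and (583,382) and green at (278,403). Only the (428,289) one is steel with a strap handle. The scale is at (370,200), its hook open towards the robot. The board is at (545,292) and the crate at (253,292). I'll confirm with a crop and measure.

```bash
python3 - <<'E'
from h import *
a=load('s0');b=load('t0')
# top 800->512 : *0.64
c1=cv2.resize(b['pixels'][100:215,205:315,::-1],(420,440),interpolation=cv2.INTER_CUBIC)
c2=cv2.resize(a['pixels'][125:240,180:280,::-1],(380,440),interpolation=cv2.INTER_CUBIC)
cv2.imwrite('pics/crop1.png',np.hstack([c1,c2]))
P=cloud(b);Q=cloud(a)
ok=b['range_z']>0; oks=a['range_z']>0
u,v=int(428*.64),int(289*.64)
print('can px',P[v,u]); 
def sel(X,m,c,r,z0,z1): 
    w=X[m]; return w[(np.hypot(w[:,0]-c[0],w[:,1]-c[1])<r)&(w[:,2]>z0)&(w[:,2]<z1)]
c0=P[v,u]
for n,X,m in(('top',P,ok),('scene',Q,oks)):
    lid=sel(X,m,c0,.08,.09,.108); h=sel(X,m,c0,.08,.118,.18); bar=sel(X,m,c0,.08,.15,.18)
    (x,r)=cv2.minEnclosingCircle(lid[:,:2].astype(np.float32))[:2]
    print(n,'lid',len(lid),lid.mean(0),x,r)
    for q in (h,bar):
        if len(q)>3:
            e,V=np.linalg.eigh(np.cov(q[:,:2].T)); print(len(q),q.mean(0),q[:,2].max(),np.degrees(np.arctan2(V[1,1],V[0,1])),np.sqrt(e), (q[:,:2]@V[:,1]).min(),(q[:,:2]@V[:,1]).max())
# things
for nm,(x,y) in dict(board=(545,292),crate=(253,292),pot=(329,348),shaker=(399,336),mill=(449,342),bowl=(493,195),plates=(298,197),base=(380,240),case=(365,190),blue=(488,392),blue2=(583,382),green=(278,403),jar=(245,252)).items():
    print(nm,P[int(y*.64),int(x*.64)].round(3))
# hook
w=Q[oks]; hk=w[(w[:,2]>.27)&(w[:,2]<.44)&(np.abs(w[:,0]-P[128,240,0])<.15)&(np.abs(w[:,1]-P[128,240,1])<.12)]
for z in np.arange(.28,.48,.01):
    s=hk[(abs(hk[:,2]-z)<.005)]
    if len(s): print(round(z,3),len(s),s.min(0).round(3),s.max(0).round(3),np.median(s,0).round(3))
E
```

```text
can px [ 0.50029066 -0.08215741  0.15840655]
top lid 626 [ 0.50011827 -0.08855678  0.09941452] (0.500607430934906, -0.0867968499660492) 0.06030329689383507
41 [ 0.49959023 -0.08846573  0.16179442] 0.16937692122426168 60.94264443606572 [0.00338934 0.01895451] 0.1380052561251994 0.1932728066256292
38 [ 0.50018383 -0.08816563  0.16433211] 0.16937692122426168 61.16935807856149 [0.00316781 0.01856604] 0.13611272018206783 0.19134786662475306
scene lid 631 [ 0.50786551 -0.07942906  0.0992618 ] (0.5037567019462585, -0.08883856236934662) 0.05948014184832573
97 [ 0.50770434 -0.07863046  0.14822821] 0.16863522425396035 61.42509770835151 [0.00393845 0.02172916] 0.13429429756512823 0.1942601471532113
48 [ 0.50543956 -0.0837136   0.16155413] 0.16863522425396035 59.97309673002232 [0.0032935  0.02157273] 0.14704409655971543 0.206588622753889
board [ 0.501 -0.396  0.018]
crate [0.503 0.374 0.007]
pot [0.357 0.161 0.088]
shaker [ 0.384 -0.015  0.064]
mill [ 0.373 -0.138  0.103]
bowl [ 0.763 -0.266  0.001]
plates [0.742 0.248 0.057]
base [0.638 0.035 0.014]
case [0.621 0.038 0.672]
blue [ 0.249 -0.235 
[... 403 characters left out ...]
4] [0.662 0.047 0.339]
0.35 14 [0.655 0.043 0.346] [0.662 0.05  0.355] [0.659 0.047 0.351]
0.36 17 [0.646 0.042 0.356] [0.659 0.05  0.365] [0.652 0.047 0.361]
0.37 15 [0.641 0.043 0.365] [0.654 0.049 0.373] [0.646 0.048 0.369]
0.38 15 [0.64  0.043 0.375] [0.646 0.049 0.384] [0.643 0.048 0.381]
0.39 14 [0.639 0.044 0.386] [0.647 0.05  0.395] [0.643 0.048 0.39 ]
0.4 12 [0.641 0.046 0.396] [0.647 0.051 0.405] [0.644 0.049 0.4  ]
0.41 12 [0.641 0.044 0.406] [0.646 0.05  0.415] [0.644 0.049 0.411]
0.42 15 [0.639 0.044 0.416] [0.647 0.05  0.424] [0.644 0.048 0.42 ]
0.43 13 [0.638 0.044 0.425] [0.646 0.05  0.433] [0.644 0.047 0.429]
0.44 7 [0.642 0.046 0.435] [0.646 0.052 0.44 ] [0.643 0.049 0.437]
```

View pics/crop1.png

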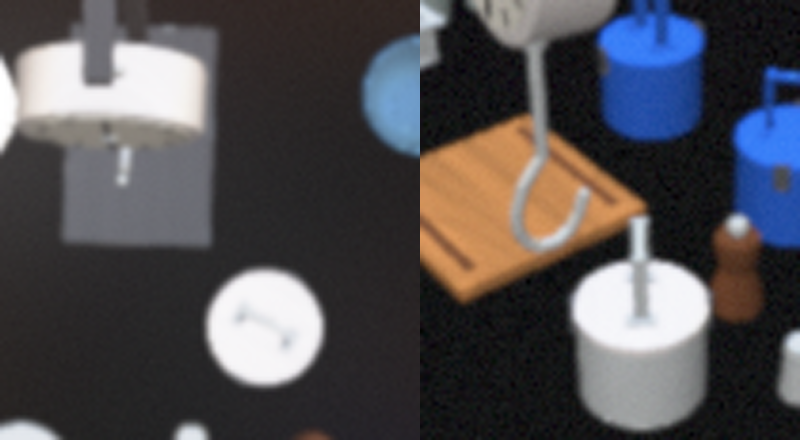

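The crop confirms it: a steel canister with a strap handle, bar at about (265,327) in the left crop. The hook's tip opens towards the robot.

A tool pointing straight down would put the gripper's body where the hook's stem is. Before planning, I'll check the usage text of the move command and measure the scale's orientation.

```bash
python3 - <<'E'
from h import *
print([n for n in dir(robot) if n[0]!='_'])
a=load('s0');b=load('t0');P=cloud(b)[b['range_z']>0];Q=cloud(a)[a['range_z']>0]
for n,X in(('top',P),('scene',Q)):
    s=X[(X[:,2]>.007)&(X[:,2]<.017)&(X[:,0]>.55)&(X[:,0]<.9)&(abs(X[:,1]-.04)<.13)]
    print(n,len(s),cv2.minAreaRect(s[:,:2].astype(np.float32)))
h=Q[(Q[:,2]>.3)&(Q[:,2]<.365)&(abs(Q[:,0]-.64)<.04)&(abs(Q[:,1]-.047)<.02)]
k=np.polyfit(h[:,0],h[:,1],1);print('hook yaw',np.degrees(np.arctan(k[0])),np.polyval(k,.643))
c=Q[(Q[:,2]>.47)&(Q[:,2]<.6)&(abs(Q[:,0]-.643)<.06)&(abs(Q[:,1]-.047)<.09)]
print('case',cv2.minAreaRect(c[:,:2].astype(np.float32)))
p=Q[(Q[:,2]>.1)&(Q[:,2]<.5)&(abs(Q[:,0]-.79)<.05)&(abs(Q[:,1]-.05)<.05)]
print('post',p.min(0),p.max(0),np.median(p,0))
E
```

```text
['MotionError', 'capture', 'finish_job', 'observe']
top 1039 ((0.724416196346283, 0.0386296808719635), (0.2554609179496765, 0.34647318720817566), 89.08016204833984)
scene 3220 ((0.6956256628036499, 0.015790492296218872), (0.2186887264251709, 0.28591394424438477), 88.09727478027344)
hook yaw -1.5509463380828314 0.04724236869800897
case ((0.6476414799690247, 0.04808399826288223), (0.05474165827035904, 0.14081431925296783), 2.8488190174102783)
post [0.78230969 0.0295829  0.10067422] [0.80464506 0.05291699 0.49984184] [0.79495791 0.04909364 0.34711831]
```

```bash
python3 -m inch '[0,0.6,0,0,1, 0,0.6,0,0,1, 0,0.6,0,0,1, 0,0.6,0,0,1, 0,0.6,0,0,1, 0,0.6,0,0,1, 0,0.6,0,0,1, 0,0.6,0,0,1, 0,0.6,0,0,1, 0,0.6,0,0,1, 0,0.6,0,0,1, 0,0.6,0,0,1, 0,0.6,0,0,1, 0,0.6,0,0,1]'; python3 -c "
from rig import robot;o=robot.observe();print(o['time_s'],o['joints'].round(2),o['tcp_pos'],o['ee_rot'])"
```

```text
time_s: 1.27
tcp_pos: [0.2353, 0.87, 0.3904]
ee_rot: [179.0, 0.0, 164.9]
contact_force: [-14.1, -52.9, 91.0]
width: 0.0854
finger_force: 45.4
1.2667 [ 7.1910e+01  7.3210e+01  6.8000e-01  1.0000e-02  1.0507e+02 -2.9500e+00] [0.23526124 0.87004238 0.39041867] [1.78952822e+02 4.40781413e-02 1.64864728e+02]
```

```bash
python3 -m inch '[0,-0.04,0,0,1, 0,-0.08,-0.01,0,1, 0,-0.12,-0.02,0,1, 0,-0.16,-0.02,0,1]'; python3 - <<'E'
from h import *
o=robot.observe();print(o['time_s'],o['joints'].round(2),o['tcp_pos'],o['ee_rot'],o['contact_force'],o['finger_force'])
a=cap('top','t1');b=load('t0')
cv2.imwrite('pics/t1b.png',cv2.resize(np.vstack([b['pixels'],a['pixels']])[:,:,::-1],(400,600),interpolation=cv2.INTER_AREA))
d=np.abs(a['pixels'].astype(int)-b['pixels']).sum(2)
X=cloud(b); 
m=(b['range_z']>0)&(X[...,1]>.55)&(X[...,0]>-.1)&(X[...,0]<.7)&(X[...,2]>.05)
print('cabinet',X[m].min(0),X[m].max(0)); 
E
```

```text
time_s: 1.6
tcp_pos: [0.2185, 0.8061, 0.3917]
ee_rot: [178.2, 0.0, 164.9]
contact_force: [1.4, 6.0, 5.0]
width: 0.0854
finger_force: 2.7
1.6 [71.63 54.25 38.31  0.09 85.64 -3.26] [0.2185009  0.80609703 0.39173739] [1.78203745e+02 1.37878249e-02 1.64886095e+02] [1.39233261 6.0291262  5.02900495] 2.719818744517397
cabinet [0.01374488 0.55010709 0.05000208] [0.69988501 0.96754273 0.55008307]
```

View pics/t1b.png

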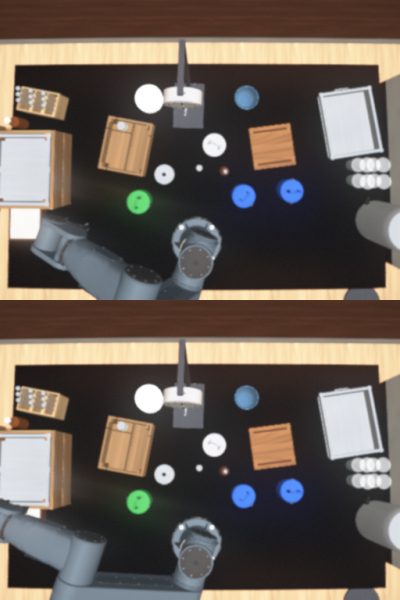

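Nothing on the table has moved; the green, blue and steel canisters, crate and board are all as before. I'll let the arm settle and see whether a tilt stays.

```bash
python3 -m inch '[0,0,0,0,1, 0,0,0,0,1, 0,0,0,0,1, 0,0,0,0,1]'; python3 -c "
from rig import robot;o=robot.observe();print(o['joints'].round(2),o['tcp_pos'],o['ee_rot'],o['contact_force'])"
```

```text
time_s: 1.98
tcp_pos: [0.2186, 0.8066, 0.3913]
ee_rot: [178.7, 0.0, 164.9]
contact_force: [-3.7, -11.6, 16.4]
width: 0.0855
finger_force: 8.2
[ 7.164e+01  5.448e+01  3.793e+01  7.000e-02  8.626e+01 -3.250e+00] [0.21860119 0.80664888 0.39127035] [1.78666118e+02 4.45557546e-03 1.64888424e+02] [ -3.71513799 -11.60262416  16.424787  ]
```

```bash
python3 - <<'E'
from h import *
for f in('t0','s0'):
    b=load(f);X=cloud(b);m=(b['range_z']>0)
    for y in np.arange(.6,1.0,.05):
        r=[]
        for x in np.arange(.1,.5,.05):
            s=X[m&(abs(X[...,0]-x)<.02)&(abs(X[...,1]-y)<.02)][:,2]
            r.append(f'{np.median(s):.2f}' if len(s)>3 else '--')
        print(f,round(y,2),r)
E
```

```text
t0 0.6 ['0.00', '0.00', '0.00', '0.00', '0.00', '0.00', '0.00', '0.00']
t0 0.65 ['0.00', '0.00', '0.10', '0.14', '0.13', '0.13', '0.14', '0.13']
t0 0.7 ['--', '0.00', '0.23', '0.20', '0.20', '0.20', '0.24', '0.20']
t0 0.75 ['--', '0.00', '0.23', '0.20', '0.20', '0.20', '0.20', '0.20']
t0 0.8 ['0.05', '0.04', '0.23', '0.20', '0.20', '0.20', '0.20', '0.20']
t0 0.85 ['0.05', '0.05', '0.23', '0.20', '0.20', '0.20', '0.20', '0.20']
t0 0.9 ['0.05', '0.05', '0.23', '0.20', '0.20', '0.20', '0.20', '0.20']
t0 0.95 ['0.05', '0.05', '--', '--', '--', '--', '--', '--']
s0 0.6 ['-0.00', '-0.00', '-0.00', '-0.00', '-0.00', '-0.00', '-0.00', '--']
s0 0.65 ['--', '-0.00', '--', '--', '0.23', '0.23', '0.23', '0.23']
s0 0.7 ['--', '--', '--', '--', '0.20', '--', '0.21', '0.20']
s0 0.75 ['--', '--', '--', '--', '--', '--', '--', '--']
s0 0.8 ['--', '--', '--', '--', '--', '--', '--', '--']
s0 0.85 ['--', '--', '--', '--', '--', '--', '--', '--']
s0 0.9 ['--', '--', '--', '--', '--', '--', '--', '--']
s0 0.95 ['--', '--', '--', '--', '--', '--', '--', '--']
```

The fingertips (z about 0.22) are resting against the rim (0.23) of the tray unit on the left. I'll lift clear first.

```bash
python3 -m inch '[0,0,-0.02,0,1, 0,0,-0.06,0,1, 0,0,-0.10,0,1, 0,0,-0.12,0,1, 0,0,-0.12,0,1, 0,0,-0.12,0,1]'; python3 -c "
from rig import robot;o=robot.observe();print(o['joints'].round(2),o['tcp_pos'],o['ee_rot'],o['contact_force'],o['finger_force'])"
```

```text
time_s: 2.48
tcp_pos: [0.218, 0.8044, 0.5095]
ee_rot: [178.5, 0.0, 164.9]
contact_force: [0.6, -0.0, 0.1]
width: 0.0853
finger_force: 0.0
[ 7.1630e+01  5.3830e+01  2.3720e+01  8.0000e-02  1.0094e+02 -3.2500e+00] [0.21803982 0.80435156 0.50948796] [1.78487181e+02 4.37289789e-03 1.64888650e+02] [ 0.55770872 -0.01743924  0.08215477] 0.0
```

```bash
cat > st.py <<'E'
from rig import robot;import numpy as np
from scipy.spatial.transform import Rotation as R
o=robot.observe();M=R.from_euler('xyz',o['ee_rot'],degrees=True).as_matrix();z=M[:,2]
print(round(o['time_s'],2),'j',o['joints'].round(1),'p',o['tcp_pos'].round(4),'x',M[:,0].round(3),'y',M[:,1].round(3),'z',z.round(3),'tilt %.2f head %.1f'%(np.degrees(np.arccos(-z[2])),np.degrees(np.arctan2(z[1],z[0]))),'F',o['contact_force'].round(1),'grip',o['finger_force'],'w',round(o['width'],4))
print('grasp pt',(o['tcp_pos']+.155*z).round(4))
E
python3 -m inch '[0,0.3,0,0,1, 0,0.3,0,0,1, 0,0.3,0,0,1, 0,0.3,0,0,1, 0,0.3,0,0,1, 0,0.3,0,0,1]'; python3 st.py;  python3 -m inch '[0,0,0,0,1, 0,0,0,0,1]'; python3 st.py; python3 -m inch '[0,-0.1,0,0,1, 0,-0.15,0,0,1,0,-0.2,0,0,1,0,-0.2,0,0,1,0,-0.2,0,0,1]'; python3 st.py
```

```text
time_s: 2.98
tcp_pos: [0.2303, 0.8495, 0.4714]
ee_rot: [177.1, 0.0, 164.9]
contact_force: [0.7, -0.1, 1.3]
width: 0.0854
finger_force: 0.0
2.98 j [ 71.8  68.    0.7   0.2 108.4  -3. ] p [0.2303 0.8495 0.4714] x [-0.965  0.261 -0.   ] y [0.26  0.964 0.05 ] z [ 0.013  0.049 -0.999] tilt 2.89 head 74.8 F [ 0.7 -0.1  1.3] grip 0.0 w 0.0854
grasp pt [0.2323 0.8571 0.3166]
time_s: 3.15
tcp_pos: [0.23, 0.8489, 0.474]
ee_rot: [177.0, 0.0, 164.9]
contact_force: [-0.7, 0.1, 0.5]
width: 0.0856
finger_force: 0.0
3.15 j [ 71.8  67.8   0.7   0.2 108.5  -3. ] p [0.23   0.8489 0.474 ] x [-0.965  0.261 -0.   ] y [0.26  0.964 0.052] z [ 0.014  0.051 -0.999] tilt 3.00 head 74.7 F [-0.7  0.1  0.5] grip 0.0 w 0.0856
grasp pt [0.2322 0.8567 0.3192]
time_s: 3.57
tcp_pos: [0.2041, 0.7508, 0.472]
ee_rot: [176.9, 0.0, 164.9]
contact_force: [0.2, 0.9, 1.0]
width: 0.0852
finger_force: 0.0
3.57 j [71.3 43.4 47.7  0.2 85.8 -3.6] p [0.2041 0.7508 0.472 ] x [-0.965  0.261 -0.   ] y [0.26  0.964 0.054] z [ 0.014  0.052 -0.999] tilt 3.08 head 74.6 F [0.2 0.9 1. ] grip 0.0 w 0.0852
grasp pt [0.2064 0.7588 0.3172]
```

Being out of reach adds a small outward tilt to the commanded pose, and it stays (0 → 3° so far). That matters because the hook needs the tool leaning forward. I'll go to heading -29°, across the handle, and measure how fast tilt can be gained there.

```bash
python3 -m inch '[-0.295,-0.438,-0.02,0.12,1,-0.295,-0.438,-0.02,0.12,1,-0.295,-0.438,-0.02,0.12,1,-0.295,-0.438,-0.02,0.12,1,-0.295,-0.438,-0.02,0.12,1,-0.295,-0.438,-0.02,0.12,1,-0.295,-0.438,-0.02,0.12,1,-0.295,-0.438,-0.02,0.12,1,-0.295,-0.438,-0.02,0.12,1,-0.295,-0.438,-0.02,0.12,1,-0.295,-0.438,-0.02,0.12,1,-0.295,-0.438,-0.02,0.12,1,-0.411,-0.768,-0.04,0.244,1,-0.411,-0.768,-0.04,0.244,1,-0.411,-0.768,-0.04,0.244,1,-0.411,-0.768,-0.04,0.244,1,-0.411,-0.768,-0.04,0.244,1,-0.411,-0.768,-0.04,0.244,1,-0.411,-0.768,-0.04,0.244,1,-0.411,-0.768,-0.04,0.244,1]'; python3 st.py
```

```text
time_s: 5.23
tcp_pos: [0.3959, -0.0545, 0.4735]
ee_rot: [177.2, -0.4, 150.9]
contact_force: [1.2, 1.5, -0.1]
width: 0.0854
finger_force: 0.0
5.23 j [-15.2  -0.6 109.6   3.   70.7 -77.1] p [ 0.3959 -0.0545  0.4735] x [-0.874  0.486  0.007] y [0.486 0.873 0.049] z [ 0.018  0.046 -0.999] tilt 2.85 head 69.0 F [ 1.2  1.5 -0.1] grip 0.0 w 0.0854
grasp pt [ 0.3987 -0.0473  0.3187]
```

```bash
s(){ python3 st.py | head -1 | cut -c1-60,60-70,120-260; }; python3 -m inch '[-0.44,0,0,0,1,-0.44,0,0,0,1,-0.44,0,0,0,1,-0.44,0,0,0,1,-0.44,0,0,0,1,-0.44,0,0,0,1,-0.44,0,0,0,1,-0.44,0,0,0,1,-0.44,0,0,0,1,-0.44,0,0,0,1,-0.44,0,0,0,1]' >/dev/null; python3 st.py
for i in 1 2 3 4; do python3 -m inch '[-0.3,0,0,0,1]'>/dev/null;done; python3 st.py
for i in 1 2 ; do python3 -m inch '[-0.3,0,0,0,1,-0.3,0,0,0,1]'>/dev/null;done; python3 st.py
python3 -m inch '[-0.3,0,0,0,1,-0.3,0,0,0,1,-0.3,0,0,0,1,-0.3,0,0,0,1]'>/dev/null; python3 st.py
```

```text
6.15 j [-22.4  52.3  32.    2.8  95.8 -83. ] p [ 0.7821 -0.2673  0.4683] x [-0.874  0.486  0.008] y [0.486 0.873 0.048] z [ 0.017  0.046 -0.999] tilt 2.81 head 70.3 F [ 0.8 -0.9  0.8] grip 0.0 w 0.0852
grasp pt [ 0.7847 -0.2602  0.3135]
6.48 j [-23.3  69.3   0.6   3.2 108.7 -83.2] p [ 0.8312 -0.3026  0.4522] x [-0.873  0.487 -0.019] y [0.486 0.873 0.054] z [ 0.043  0.038 -0.998] tilt 3.30 head 41.3 F [ 1.3 -0.6 17.2] grip 0.0 w 0.085
grasp pt [ 0.8379 -0.2967  0.2975]
6.82 j [-24.8  71.2   0.7   3.3 103.5 -84.6] p [ 0.8366 -0.3289  0.4216] x [-0.869  0.489 -0.075] y [0.485 0.872 0.062] z [ 0.095  0.018 -0.995] tilt 5.57 head 10.5 F [-1.1  0.4  0.2] grip 0.0 w 0.0855
grasp pt [ 0.8514 -0.3262  0.2673]
7.15 j [-25.8  72.7   0.7   3.4 100.8 -85.7] p [ 0.8381 -0.3471  0.3984] x [-0.867  0.489 -0.096] y [0.485 0.872 0.065] z [ 0.115  0.01  -0.993] tilt 6.64 head 4.8 F [-0.1  0.5 -0.2] grip 0.0 w 0.0853
grasp pt [ 0.856  -0.3456  0.2445]
```

```bash

for i in 1 2 3 4 5 6; do python3 -m inch '[-0.3,0,-0.12,0,1]'>/dev/null;done; python3 st.py
for i in 1 2 3 ; do python3 -m inch '[-0.3,0,-0.12,0,1,-0.3,0,-0.12,0,1]'>/dev/null;done; python3 st.py
```

```text
7.65 j [-27.7  68.6   0.7   4.2  96.8 -87.2] p [ 0.8212 -0.371   0.4641] x [-0.841  0.487 -0.236] y [0.482 0.872 0.08 ] z [ 0.244 -0.047 -0.969] tilt 14.41 head -10.8 F [0.3 0.5 0.4] grip 0.0 w 0.0854
grasp pt [ 0.8591 -0.3782  0.3139]
8.15 j [-29.3  64.5   0.7   4.8  96.8 -88.3] p [ 0.7964 -0.3842  0.5277] x [-0.821  0.482 -0.305] y [0.481 0.873 0.086] z [ 0.308 -0.076 -0.948] tilt 18.49 head -14.0 F [ 0.8 -0.2  0.4] grip 0.0 w 0.0859
grasp pt [ 0.8441 -0.3961  0.3807]
```

```bash

for i in 1 2 3 4 5 6 7 8; do python3 -m inch '[-0.3,0,-0.06,0,1]'>/dev/null;done; python3 st.py
for i in 1 2 3 4 5 6 7 8; do python3 -m inch '[-0.3,0,0.03,0,1]'>/dev/null;done; python3 st.py
for i in 1 2 3 4 5 6 7 8; do python3 -m inch '[-0.3,0,0.1,0,1]'>/dev/null;done; python3 st.py
```

```text
8.82 j [-31.   61.1   0.7   6.   89.4 -89.5] p [ 0.7793 -0.4033  0.5849] x [-0.747  0.46  -0.48 ] y [0.476 0.874 0.097] z [ 0.464 -0.156 -0.872] tilt 29.30 head -18.6 F [-0.5  0.4 -0.8] grip 0.0 w 0.0852
grasp pt [ 0.8512 -0.4275  0.4497]
9.48 j [-32.1  60.9   0.7   7.1  78.7 -90.5] p [ 0.7834 -0.4229  0.5981] x [-0.644  0.422 -0.637] y [0.471 0.876 0.104] z [ 0.602 -0.234 -0.763] tilt 40.23 head -21.2 F [-0.4 -0.   0.2] grip 0.0 w 0.0854
grasp pt [ 0.8767 -0.4592  0.4797]
10.15 j [-32.7  61.7   0.7   8.1  67.4 -91.3] p [ 0.7942 -0.4396  0.5984] x [-0.522  0.373 -0.767] y [0.468 0.877 0.108] z [ 0.713 -0.302 -0.632] tilt 50.78 head -23.0 F [-1.1  0.3 -0.3] grip 0.0 w 0.0856
grasp pt [ 0.9047 -0.4865  0.5003]
```

The tilt grows well. I'll fit the arm's kinematics from the logged states and plan the remaining poses with it.

```bash
cat > kin.py <<'E'
import numpy as np
from scipy.optimize import least_squares
from scipy.spatial.transform import Rotation as R
D=[([70.04,20.123,94.673,0,65.265,-4.847],[.14333,.53088,.40419]),([71.64,54.48,37.93,.07,86.26,-3.25],[.2186,.80665,.39127]),
([71.63,53.83,23.72,.08,100.94,-3.25],[.21804,.80435,.50949]),([71.3,43.4,47.7,.2,85.8,-3.6],[.2041,.7508,.472]),([-15.2,-.6,109.6,3,70.7,-77.1],[.3959,-.0545,.4735]),
([-22.4,52.3,32,2.8,95.8,-83],[.7821,-.2673,.4683]),([-27.7,68.6,.7,4.2,96.8,-87.2],[.8212,-.371,.4641]),([-31,61.1,.7,6,89.4,-89.5],[.7793,-.4033,.5849]),([-32.1,60.9,.7,7.1,78.7,-90.5],[.7834,-.4229,.5981]),([-32.7,61.7,.7,8.1,67.4,-91.3],[.7942,-.4396,.5984])]
def fk(q,P):
    a,h,L1,L2,e,d=P; q1,q2,q3,q4,q5,q6=q
    Ry=lambda t:R.from_euler('y',t,degrees=True).as_matrix(); Rz=lambda t:R.from_euler('z',t,degrees=True).as_matrix()
    W=Rz(q1)@Ry(q2+q3)@Rz(q4)@Ry(q5)@Rz(q6+90)
    p=Rz(q1)@(np.array([a,0,h])+Ry(q2)@[0,0,L1]+Ry(q2+q3)@[e,0,L2])+W[:,2]*d
    return p,W
s=least_squares(lambda P:np.concatenate([fk(q,P)[0]-p for q,p in D]),[0,.3,.53,.47,0,.1])
P=s.x
LO=np.array([-157.8,-45,.7,-89.9,4.1,-164]);HI=np.array([157.8,120,151.6,269.9,180,164])
def ik(p,W,q0):
    f=lambda q:np.concatenate([(fk(q,P)[0]-p)*10,(R.from_matrix(fk(q,P)[1].T@W)).as_rotvec()*2])
    r=least_squares(f,np.clip(q0,LO+.01,HI-.01),bounds=(LO,HI),x_scale=10.); return r.x,np.abs(r.fun).max()
if __name__=='__main__':
    print('P',P.round(4),'res',np.abs(s.fun).max())
    print(fk(D[-1][0],P)[1].round(3))
    rng=np.random.default_rng(0)
    def pose(g,head,tilt):
        H,T=np.radians([head,tilt]); z=np.array([np.sin(T)*np.cos(H),np.sin(T)*np.sin(H),-np.cos(T)]); y=np.array([-np.sin(H),np.cos(H),0]); x=np.cross(y,z)
        return np.array(g)-.155*z,np.c_[x,y,z]
    for head,tilt in((-27,62),(-27,75),(-27,88)):
        for n,g in dict(pick=(.503,-.087,.14),hang_in=(.642,.045,.325),pre=(.56,.045,.33),hung=(.642,.045,.24),board=(.5,-.396,.16),crate=(.49,.37,.15)).items():
            p,W=pose(g,head,tilt); sol=[]
            for k in range(14):
                q,e=ik(p,W,[np.degrees(np.arctan2(g[1],g[0])),rng.uniform(0,60),rng.uniform(40,140),rng.uniform(-90,270),rng.uniform(10,100),rng.uniform(-160,160)])
                if e<1e-3 and not any(np.abs(q-b).max()<2 for b in sol): sol.append(q)
            print(head,tilt,n,[b.round(0).tolist() for b in sol])
E
python3 kin.py
```

```text
P [-0.0382  0.2285  0.522   0.4462 -0.0376  0.1635] res 0.04853460573944965
[[-0.522  0.468  0.713]
 [ 0.373  0.877 -0.303]
 [-0.768  0.107 -0.632]]
-27 62 pick [[9.0, 19.0, 150.0, 220.0, 54.0, 82.0]]
-27 62 hang_in [[24.0, 12.0, 120.0, 269.0, 43.0, 31.0]]
-27 62 pre [[29.0, 4.0, 128.0, -88.0, 47.0, 33.0]]
-27 62 hung [[24.0, 19.0, 124.0, 257.0, 45.0, 48.0]]
-27 62 board [[-47.0, 23.0, 135.0, 153.0, 42.0, 101.0]]
-27 62 crate [[64.0, 36.0, 110.0, -72.0, 68.0, 53.0]]
-27 75 pick []
-27 75 hang_in [[27.0, 16.0, 126.0, 250.0, 56.0, 52.0]]
-27 75 pre [[33.0, 9.0, 134.0, 255.0, 60.0, 53.0]]
-27 75 hung [[27.0, 24.0, 129.0, 243.0, 61.0, 65.0]]
-27 75 board [[-49.0, 31.0, 139.0, 157.0, 66.0, 94.0]]
-27 75 crate [[67.0, 43.0, 110.0, -79.0, 79.0, 62.0]]
-27 88 pick []
-27 88 hang_in [[28.0, 22.0, 129.0, 239.0, 72.0, 66.0]]
-27 88 pre [[34.0, 17.0, 138.0, 245.0, 76.0, 67.0]]
-27 88 hung [[28.0, 33.0, 131.0, 236.0, 79.0, 76.0]]
-27 88 board [[-49.0, 42.0, 140.0, 158.0, 90.0, 89.0]]
-27 88 crate [[68.0, 50.0, 109.0, -84.0, 90.0, 69.0]]
```

```bash
sed -i 's/a,h,L1,L2,e,d=P;/a,h,L1,L2,e,d,b=P;/; s/np.array(\[a,0,h\])/np.array([a,b,h])/; s/\[0,.3,.53,.47,0,.1\])/[0,.3,.53,.47,0,.1,.05])/' kin.py
sed -i "s/for head,tilt in.*/for head,tilt in((-26,51),(-26,58),(-26,66),(-26,75)):/" kin.py; python3 kin.py
```

```text
P [0.0007 0.2589 0.4871 0.4372 0.0407 0.0917 0.0466] res 0.0005420532958795854
[[-0.522  0.468  0.713]
 [ 0.373  0.877 -0.303]
 [-0.768  0.107 -0.632]]
-26 51 pick [[-9.0, 22.0, 134.0, 209.0, 28.0, 75.0]]
-26 51 hang_in [[10.0, 15.0, 105.0, -62.0, 31.0, -7.0]]
-26 51 pre [[12.0, 6.0, 115.0, -64.0, 32.0, -3.0]]
-26 51 hung [[10.0, 22.0, 109.0, -82.0, 27.0, 15.0]]
-26 51 board [[-50.0, 27.0, 116.0, 123.0, 22.0, 130.0]]
-26 51 crate [[50.0, 36.0, 102.0, -69.0, 54.0, 35.0]]
-26 58 pick [[-8.0, 26.0, 136.0, 204.0, 41.0, 81.0]]
-26 58 hang_in [[11.0, 15.0, 108.0, -82.0, 31.0, 12.0]]
-26 58 pre [[13.0, 7.0, 118.0, -83.0, 33.0, 16.0]]
-26 58 hung [[11.0, 23.0, 112.0, 259.0, 31.0, 35.0]]
-26 58 board [[-50.0, 29.0, 119.0, 137.0, 31.0, 115.0]]
-26 58 crate [[52.0, 38.0, 102.0, -76.0, 59.0, 43.0]]
-26 66 pick [[-7.0, 31.0, 138.0, 202.0, 55.0, 85.0]]
-26 66 hang_in [[12.0, 17.0, 111.0, 258.0, 35.0, 32.0]]
-26 66 pre [[15.0, 8.0, 121.0, 258.0, 38.0, 34.0]]
-26 66 hung [[12.0, 25.0, 114.0, 244.0, 39.0, 51.0]]
-26 66 board [[-51.0, 32.0, 121.0, 145.0, 43.0, 106.0]]
-26 66 crate [[54.0, 41.0, 102.0, -83.0, 65.0, 50.0]]
-26 75 pick [[-6.0, 38.0, 139.0, 201.0, 72.0, 89.0]]
-26 75 hang_in [[13.0, 19.0, 114.0, 242.0, 44.0, 48.0]]
-26 75 pre [[16.0, 12.0, 124.0, 243.0, 47.0, 50.0]]
-26 75 hung [[13.0, 29.0, 116.0, 233.0, 50.0, 62.0]]
-26 75 board [[-52.0, 37.0, 123.0, 150.0, 57.0, 100.0]]
-26 75 crate [[55.0, 45.0, 102.0, -89.0, 73.0, 56.0]]
```

Kinematics fit to 0.5 mm. A tilt near 85° keeps pick, hang, board and crate all in one wrist branch, so I'll continue tilting.

```bash

for i in 1 2 3 4 5 6 7 8; do python3 -m inch '[-0.3,0,0.16,0,1]'>/dev/null;done; python3 st.py
for i in 1 2 3 4 5 6 7 8; do python3 -m inch '[-0.25,0,0.22,0,1]'>/dev/null;done; python3 st.py
for i in 1 2 3 4 5 6 7 8; do python3 -m inch '[-0.25,0,0.25,0,1]'>/dev/null;done; python3 st.py
```

```text
10.82 j [-33.   62.4   0.7   9.1  56.9 -92. ] p [ 0.803  -0.4518  0.6014] x [-0.392  0.316 -0.864] y [0.465 0.879 0.11 ] z [ 0.794 -0.359 -0.491] tilt 60.61 head -24.3 F [ 0.3 -0.7 -0.1] grip 0.0 w 0.0852
grasp pt [ 0.926  -0.5073  0.5253]
11.48 j [-33.   64.2   0.7  10.   46.3 -92.8] p [ 0.8174 -0.4622  0.5878] x [-0.265  0.257 -0.929] y [0.463 0.879 0.111] z [ 0.846 -0.401 -0.352] tilt 69.41 head -25.4 F [ 0.3 -0.1  0.2] grip 0.0 w 0.0852
grasp pt [ 0.9485 -0.5243  0.5333]
12.15 j [-33.2  64.    0.7  10.9  38.8 -93.6] p [ 0.8179 -0.4668  0.6014] x [-0.149  0.201 -0.968] y [0.462 0.88  0.111] z [ 0.874 -0.43  -0.224] tilt 77.05 head -26.2 F [-0.7 -0.2 -0.3] grip 0.0 w 0.0851
grasp pt [ 0.9534 -0.5335  0.5667]
```

```bash

for i in 1 2 3 4 5 6; do python3 -m inch '[-0.3,0,0.12,0,1]'>/dev/null;done; python3 st.py
cat > plan.py <<'E'
from kin import *; import sys,json
from rig import robot
from scipy.spatial.transform import Slerp
def level(W):  # turn about tool z that makes y level, both signs
    return np.degrees(np.arctan2(-W[2,1],W[2,0]*-1)) if 0 else None
o=robot.observe(); q=o['joints']; p0=o['tcp_pos']; W0=R.from_euler('xyz',o['ee_rot'],degrees=True).as_matrix()
def sim(wps,turns,rows,q=q):
    p,t=p0,0.
    for (g,t1,n) in zip(wps,turns,rows):
        g=np.array(g,float); bad=0; mx=0
        for k in range(1,n+1):
            pk=p+(g-p)*k/n; tk=t+(t1-t)*k/n
            qn,e=ik(pk,W0@R.from_euler('z',tk,degrees=True).as_matrix(),q); bad=max(bad,e); mx=max(mx,np.abs((qn-q)/[127,127,160,180,180,180]).max()*12); q=qn
        print('q',q.round(0),'ikerr %.3f maxspeed %.2f'%(bad,mx),'shift tool',(W0.T@(g-p0)).round(3),'turn',round(np.radians(t1),3)); p,t=g,t1
    return q
y=W0[2]; roll=np.degrees(np.arctan2(-y[1],y[0])) # x_z cos.. : y'_z = -x_z sin t + y_z cos t
t=np.degrees(np.arctan2(y[1],y[0])); z=W0[:,2]
if __name__=='__main__':
    print('level turn',t,t+180,'head',np.degrees(np.arctan2(z[1],z[0])),'tilt',np.degrees(np.arccos(-z[2])))
E
python3 - <<'E'
from plan import *
t0=(t+180)%360 if t<0 else t
print('t',t)
pick=np.array([.502,-.0877,.140])-.150*z
for T in (t%360,(t+180)%360):
    T=T if T<=200 else T-360
    print('turn',T)
    for mid in ([.62,-.40,.50],[.5,-.35,.40]):
        q1=sim([mid,pick+[0,0,.12],pick],[T*.55,T,T],[14,12,8])
E
```

```text
12.65 j [-34.4  57.2   0.7  11.7  40.8 -93.5] p [ 0.769  -0.4557  0.7079] x [-0.074  0.163 -0.984] y [0.461 0.88  0.111] z [ 0.884 -0.445 -0.14 ] tilt 81.95 head -26.7 F [ 0.9 -0.7  0. ] grip 0.0 w 0.0856
grasp pt [ 0.9061 -0.5247  0.6862]
t 173.54124761900638
turn 173.54124761900638
q [ -38.   30.   78.  130.   14. -120.] ikerr 0.000 maxspeed 1.27 shift tool [ 0.225 -0.043 -0.127] turn 1.666
q [ -5.  20. 139. 204.  63. -98.] ikerr 0.000 maxspeed 0.92 shift tool [ 0.52   0.151 -0.487] turn 3.029
q [ -5.  44. 138. 201.  84. -89.] ikerr 0.000 maxspeed 0.29 shift tool [ 0.638  0.138 -0.47 ] turn 3.029
q [ -42.   23.  104.  151.   32. -145.] ikerr 0.000 maxspeed 1.74 shift tool [ 0.34  -0.065 -0.242] turn 1.666
q [ -5.  20. 139. 204.  63. -98.] ikerr 0.000 maxspeed 0.48 shift tool [ 0.52   0.151 -0.487] turn 3.029
q [ -5.  44. 138. 201.  84. -89.] ikerr 0.000 maxspeed 0.29 shift tool [ 0.638  0.138 -0.47 ] turn 3.029
turn -6.458752380993587
q [ -37.   29.   75.   75.    9. -164.] ikerr 0.286 maxspeed 1.27 shift tool [ 0.225 -0.043 -0.127] turn -0.062
q [ -15.    1.  133.   80.    4. -164.] ikerr 1.298 maxspeed 0.48 shift tool [ 0.52   0.151 -0.487] turn -0.113
q [ -14.   18.  130.   83.    4. -164.] ikerr 1.818 maxspeed 0.23 shift tool [ 0.638  0.138 -0.47 ] turn -0.113
q [ -40.   21.   97.   74.    7. -164.] ikerr 0.750 maxspeed 1.74 shift tool [ 0.34  -0.065 -0.242] turn -0.062
q [ -15.    1.  133.   80.    4. -164.] ikerr 1.298 maxspeed 0.29 shift tool [ 0.52   0.151 -0.487] turn -0.113
q [ -14.   18.  130.   83.    4. -164.] ikerr 1.818 maxspeed 0.23 shift tool [ 0.638  0.138 -0.47 ] turn -0.113
```

```bash
python3 -m inch '[0.225,-0.04,-0.13,1.67,1,0.225,-0.04,-0.13,1.67,1,0.225,-0.04,-0.13,1.67,1,0.225,-0.04,-0.13,1.67,1,0.225,-0.04,-0.13,1.67,1,0.225,-0.04,-0.13,1.67,1,0.225,-0.04,-0.13,1.67,1,0.225,-0.04,-0.13,1.67,1,0.225,-0.04,-0.13,1.67,1,0.225,-0.04,-0.13,1.67,1,0.225,-0.04,-0.13,1.67,1,0.225,-0.04,-0.13,1.67,1,0.225,-0.04,-0.13,1.67,1,0.225,-0.04,-0.13,1.67,1]' >/dev/null; python3 st.py; python3 - <<'E'
from plan import *
print('t',t)
pick=np.array([.502,-.0877,.140])-.150*z
T=t if t>0 else t+180
sim([[.5,-.33,.42],pick+[0,0,.12],pick],[T*.5,T,T],[10,10,8])
E
```

```text
13.82 j [ -37.9   29.4   78.8  127.1   16.8 -158.5] p [ 0.6179 -0.3961  0.4956] x [ 0.307  0.827 -0.47 ] y [0.303 0.383 0.872] z [ 0.902 -0.411 -0.133] tilt 82.35 head -24.5 F [-0.1  0.6  0.1] grip 0.0 w 0.0853
grasp pt [ 0.7577 -0.4597  0.475 ]
t 118.32442618367028
q [ -40.   21.  104.  148.   31. -123.] ikerr 0.000 maxspeed 0.30 shift tool [ 0.054 -0.076 -0.123] turn 1.033
q [ -7.  20. 140. 199.  63. -97.] ikerr 0.000 maxspeed 0.52 shift tool [ 0.33  -0.122 -0.35 ] turn 2.065
q [ -7.  44. 138. 197.  85. -89.] ikerr 0.000 maxspeed 0.29 shift tool [ 0.387 -0.227 -0.334] turn 2.065
```

```bash
python3 -m inch '[0.054,-0.076,-0.123,1.03,1,0.054,-0.076,-0.123,1.03,1,0.054,-0.076,-0.123,1.03,1,0.054,-0.076,-0.123,1.03,1,0.054,-0.076,-0.123,1.03,1,0.054,-0.076,-0.123,1.03,1,0.054,-0.076,-0.123,1.03,1,0.33,-0.122,-0.35,2.065,1,0.33,-0.122,-0.35,2.065,1,0.33,-0.122,-0.35,2.065,1,0.33,-0.122,-0.35,2.065,1,0.33,-0.122,-0.35,2.065,1,0.33,-0.122,-0.35,2.065,1,0.33,-0.122,-0.35,2.065,1,0.33,-0.122,-0.35,2.065,1,0.33,-0.122,-0.35,2.065,1,0.33,-0.122,-0.35,2.065,1,0.33,-0.122,-0.35,2.065,1,0.33,-0.122,-0.35,2.065,1,0.33,-0.122,-0.35,2.065,1]' >/dev/null; python3 st.py; python3 - <<'E'
from plan import *
print('t',t); pick=np.array([.502,-.0877,.140])-.150*z
t=(t+90)%180-90
sim([pick+[0,0,.05],pick],[t,t],[6,4])
E
```

```text
15.48 j [ -7.6  19.8 139.5 198.8  62.8 -96.9] p [ 0.3684 -0.0286  0.2816] x [ 0.119 -0.048  0.992] y [-0.413 -0.911  0.005] z [ 0.903 -0.41  -0.128] tilt 82.62 head -24.4 F [ 0.3 -0.1 -0.1] grip 0.0 w 0.0855
grasp pt [ 0.5084 -0.0921  0.2617]
t 0.30452251944209024
q [ -7.  35. 140. 198.  77. -92.] ikerr 0.000 maxspeed 0.23 shift tool [-0.072 -0.002  0.007] turn 0.005
q [ -7.  45. 138. 197.  85. -89.] ikerr 0.000 maxspeed 0.24 shift tool [-0.122 -0.002  0.013] turn 0.005
```

```bash
python3 -m inch '[-0.04,-0.001,0.005,0,1,-0.08,-0.002,0.009,0,1,-0.11,-0.002,0.012,0,1,-0.122,-0.002,0.013,0,1,-0.122,-0.002,0.013,0,1]' >/dev/null; python3 st.py; python3 - <<'E'
from h import *
a=cap('scene','s2')
cv2.imwrite('pics/s2c.png',cv2.resize(a['pixels'][120:300,180:420,::-1],(800,600),interpolation=cv2.INTER_CUBIC))
E
```

```text
15.9 j [ -7.1  45.1 138.2 197.2  85.3 -89.4] p [ 0.3658 -0.0261  0.1557] x [ 0.126 -0.05   0.991] y [-0.413 -0.911  0.006] z [ 0.902 -0.41  -0.135] tilt 82.24 head -24.5 F [-0.5  0.3  0.4] grip 0.0 w 0.0851
grasp pt [ 0.5055 -0.0897  0.1347]
```

View pics/s2c.png

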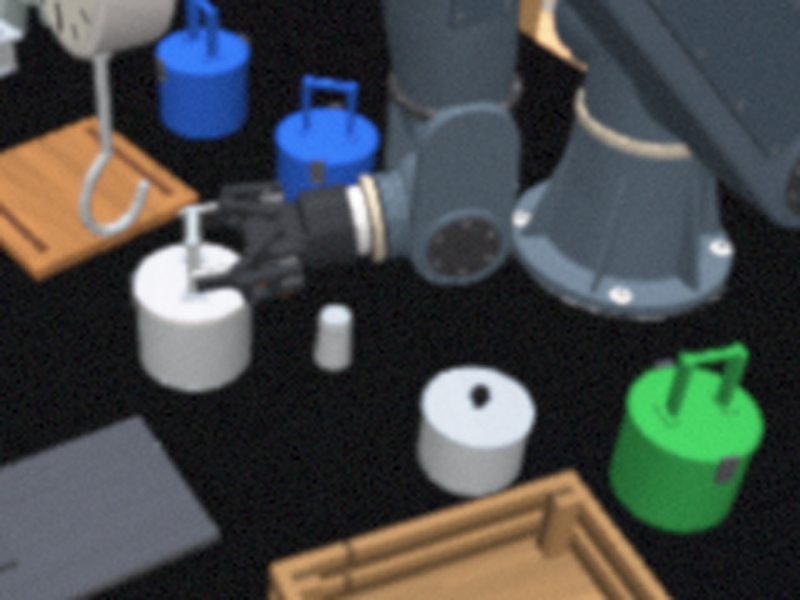

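The fingers straddle the handle, visible in the crop around (195,245), with nothing else touched. Closing now.

```bash
python3 -m inch '[0,0,0,0,0.3,0,0,0,0,0.3,0,0,0,0,0.3,0,0,0,0,0.3,0,0,0,0,0.3,0,0,0,0,0.3]' 60 >/dev/null; python3 st.py; python3 -m inch '[0.01,0,0.001,0,0.3,0.03,0,0.003,0,0.3,0.05,0,0.005,0,0.3,0.05,0,0.005,0,0.3,0.05,0,0.005,0,0.3]' > /dev/null; python3 st.py;  python3 - <<'E'
from h import *
a=cap('scene','s3'); b=cap('top','t3')
cv2.imwrite('pics/s3c.png',cv2.resize(a['pixels'][100:235,160:340,::-1],(800,600),interpolation=cv2.INTER_CUBIC))
for c in(a,b):
    X=cloud(c)[c['range_z']>0]; l=X[(np.hypot(X[:,0]-.502,X[:,1]+.088)<.058)&(X[:,2]>.14)&(X[:,2]<.162)]
    A=np.c_[l[:,:2],np.ones(len(l))]; k=np.linalg.lstsq(A,l[:,2],rcond=None)[0]; r=abs(A@k-l[:,2])<.003
    k=np.linalg.lstsq(A[r],l[r,2],rcond=None)[0]
    print(len(l),l.mean(0),'lid slope deg',np.degrees(k[:2]),cv2.minEnclosingCircle(l[:,:2].astype(np.float32)), np.median(l[:,2]))
    h=X[(np.hypot(X[:,0]-.502,X[:,1]+.088)<.058)&(X[:,2]>.2)&(X[:,2]<.225)]
    print('bar',len(h),h.mean(0),h[:,2].max())
E
```

```text
16.45 j [ -7.   44.5 138.3 197.3  85.4 -89.4] p [ 0.366  -0.0257  0.1596] x [ 0.116 -0.049  0.992] y [-0.414 -0.91   0.003] z [ 0.903 -0.411 -0.126] tilt 82.77 head -24.5 F [-4.8 -3.3  8.9] grip 62.45716284960508 w 0.0552
grasp pt [ 0.5059 -0.0893  0.1401]
16.87 j [ -7.6  34.7 138.4 197.1  75.9 -92.2] p [ 0.3761 -0.0299  0.2078] x [ 0.119 -0.051  0.992] y [-0.412 -0.911  0.003] z [ 0.903 -0.409 -0.13 ] tilt 82.54 head -24.3 F [-1.2  0.2 -8.3] grip 63.64980446174741 w 0.0553
grasp pt [ 0.5161 -0.0933  0.1877]
389 [ 0.52154582 -0.07728787  0.14814985] lid slope deg [-0.44973234 -1.17287486] ((0.5079402327537537, -0.08709225058555603), 0.05549648776650429) 0.14815456643567035
bar 241 [ 0.48390687 -0.07500168  0.20802254] 0.2177288248654212
408 [ 0.51315585 -0.09249491  0.14680186] lid slope deg [-1.14400399 -1.09529274] ((0.5088663697242737, -0.09039602428674698), 0.055852364748716354) 0.1465664602121367
bar 180 [ 0.48012869 -0.07885259  0.20774771] 0.2188302567846673
```

View pics/s3c.png

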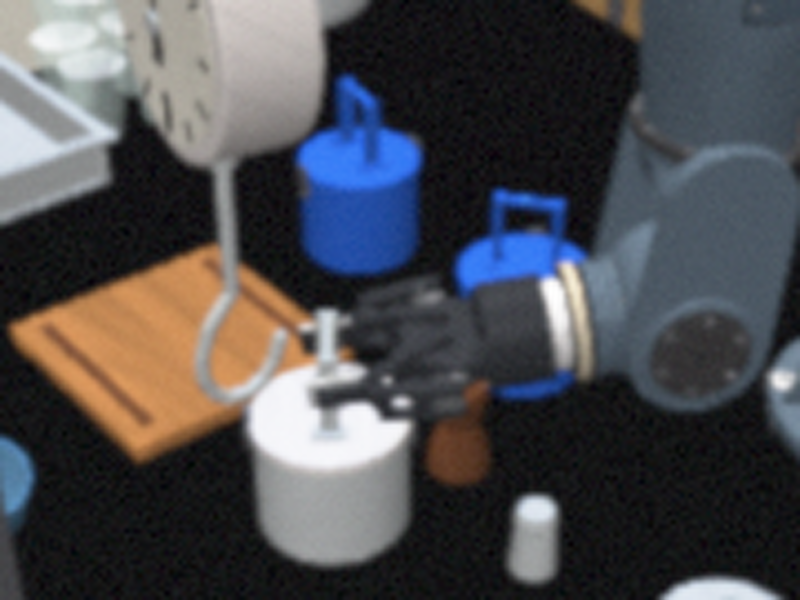

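```bash
cat >> plan.py <<'E'
S0=np.array([.642,.0445]); SX=np.array([np.cos(np.radians(-1.5)),np.sin(np.radians(-1.5))])
def tcp_for_bar(off,sx,z_): # off: bar in tool frame
    return np.array([*(S0+sx*SX),z_])-W0@off
E
python3 - <<'E'
from h import *
from plan import *
for f in('s3','t3'):
    c=load(f);X=cloud(c)[c['range_z']>0]; l=X[(np.hypot(X[:,0]-.511,X[:,1]+.091)<.07)&(X[:,2]>.142)&(X[:,2]<.154)]
    print(f,len(l),cv2.minEnclosingCircle(l[:,:2].astype(np.float32)))
    f2=lambda v:np.sort(np.hypot(l[:,0]-v[0],l[:,1]-v[1]))
bar=np.array([.5115,-.0905,.2095]); off=W0.T@(bar-p0); print('off',off)
print('tilt/roll: ',t)
w=[tcp_for_bar(off,-.09,.348),tcp_for_bar(off,-.04,.348),tcp_for_bar(off,0,.348),tcp_for_bar(off,0,.314),tcp_for_bar(off,0,.254)]
sim(w,[0]*5,[14,5,5,5,10])
E
```

```text
s3 466 ((0.5154911875724792, -0.09033777564764023), 0.058608829975128174)
t3 441 ((0.5142579078674316, -0.0920729786157608), 0.05728884041309357)
off [ 0.02261488 -0.00060173  0.14688873]
tilt/roll:  0.21933350748808247
q [  16.   15.  128.  231.   56. -119.] ikerr 0.000 maxspeed 0.19 shift tool [ 0.135 -0.141 -0.038] turn 0.0
q [  14.   19.  121.  230.   53. -120.] ikerr 0.000 maxspeed 0.09 shift tool [ 0.141 -0.161  0.008] turn 0.0
q [  13.   22.  116.  230.   51. -121.] ikerr 0.000 maxspeed 0.08 shift tool [ 0.146 -0.176  0.044] turn 0.0
q [  13.   26.  117.  227.   54. -117.] ikerr 0.000 maxspeed 0.08 shift tool [ 0.113 -0.176  0.049] turn 0.0
q [  13.   33.  118.  223.   60. -110.] ikerr 0.000 maxspeed 0.07 shift tool [ 0.053 -0.177  0.057] turn 0.0
```

The canister is gripped and lifted level; in the crop the lid is flat at (330,410) and the hook hangs free at (240,350). Fz suggests about 0.85 kg. Moving to the entry point in front of the hook.

```bash
python3 -m inch '[0.01,-0.01,-0.003,0,0.3,0.03,-0.03,-0.009,0,0.3,0.05,-0.053,-0.015,0,0.3,0.07,-0.075,-0.021,0,0.3,0.09,-0.096,-0.027,0,0.3,0.11,-0.117,-0.032,0,0.3,0.124,-0.131,-0.037,0,0.3,0.132,-0.139,-0.04,0,0.3,0.135,-0.141,-0.04,0,0.3,0.135,-0.141,-0.04,0,0.3,0.135,-0.141,-0.04,0,0.3]' >/dev/null; python3 st.py; python3 - <<'E'
from h import *
from plan import *
a=cap('scene','s4'); b=cap('top','t4')
cv2.imwrite('pics/s4c.png',cv2.resize(a['pixels'][60:240,130:370,::-1],(800,600),interpolation=cv2.INTER_CUBIC))
off=np.array([.0225,-.0005,.149]); bar=p0+W0@off; print('bar',bar)
lidz=bar[2]-.062
for c in(a,b):
    X=cloud(c)[c['range_z']>0]; l=X[(np.hypot(X[:,0]-bar[0],X[:,1]-bar[1])<.07)&(abs(X[:,2]-lidz)<.007)]
    print(len(l),cv2.minEnclosingCircle(l[:,:2].astype(np.float32)),np.median(l[:,2]),lidz)
    h=X[(X[:,2]>.36)&(X[:,2]<.43)&(abs(X[:,0]-.643)<.012)&(abs(X[:,1]-.046)<.012)]; print('stem',len(h),h.mean(0) if len(h) else '')
w=[tcp_for_bar(off,-.04,.348),tcp_for_bar(off,0,.348),tcp_for_bar(off,0,.316),tcp_for_bar(off,0,.254)]
sim(w,[0]*4,[5,5,5,10])
E
```

```text
17.88 j [  16.2   15.   127.7  231.3   55.9 -118.8] p [0.4142 0.1076 0.3443] x [ 0.123 -0.05   0.991] y [-0.413 -0.911  0.005] z [ 0.903 -0.41  -0.133] tilt 82.36 head -24.4 F [-1.  -0.3 -8. ] grip 64.36396432109177 w 0.055
grasp pt [0.554  0.0441 0.3237]
bar [0.55161327 0.04588887 0.34675525]
688 ((0.5533769130706787, 0.04569673538208008), 0.05870264396071434) 0.283652458519992 0.2847552486068118
stem 99 [0.64462441 0.04760916 0.39380446]
554 ((0.5517671704292297, 0.04377519339323044), 0.05828337371349335) 0.28401727614726613 0.2847552486068118
stem 0 
q [  14.   19.  121.  230.   53. -120.] ikerr 0.000 maxspeed 0.10 shift tool [ 0.007 -0.02   0.045] turn 0.0
q [  13.   22.  116.  230.   51. -121.] ikerr 0.000 maxspeed 0.08 shift tool [ 0.012 -0.036  0.082] turn 0.0
q [  13.   26.  117.  228.   54. -117.] ikerr 0.000 maxspeed 0.07 shift tool [-0.019 -0.036  0.086] turn 0.0
q [  13.   33.  118.  224.   60. -110.] ikerr 0.000 maxspeed 0.08 shift tool [-0.081 -0.037  0.094] turn 0.0
```

View pics/s4c.png

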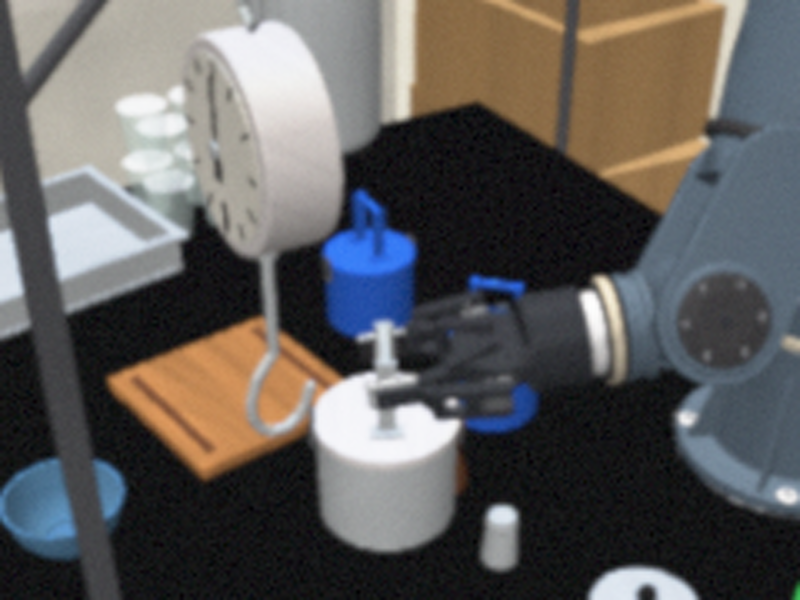

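In the crop the bar is at (385,330) and the hook tip at (310,390). The bar's predicted position agrees with the depth cloud to 2 mm, so I'll go in over the tip.

```bash
python3 -m inch '[0.001,-0.003,0.006,0,0.3,0.003,-0.009,0.02,0,0.3,0.005,-0.015,0.034,0,0.3,0.007,-0.021,0.048,0,0.3,0.009,-0.027,0.062,0,0.3,0.011,-0.032,0.074,0,0.3,0.012,-0.035,0.081,0,0.3,0.012,-0.036,0.082,0,0.3,0.012,-0.036,0.082,0,0.3]'|sed -n 4p; python3 st.py; python3 - <<'E'
from plan import *
off=np.array([.0225,-.0005,.149]); bar=p0+W0@off; print('bar',bar,'rel hook',bar[:2]-S0)
sim([tcp_for_bar(off,0,.316),tcp_for_bar(off,0,.254)],[0]*2,[5,10])
E
```

```text
contact_force: [0.2, 0.1, -7.8]
18.73 j [  12.8   21.8  116.2  230.2   51.3 -121.5] p [0.5049 0.1064 0.3462] x [ 0.121 -0.05   0.991] y [-0.413 -0.911  0.004] z [ 0.903 -0.41  -0.131] tilt 82.45 head -24.4 F [ 0.2  0.1 -7.8] grip 64.41565727815032 w 0.0551
grasp pt [0.6449 0.043  0.3258]
bar [0.64237217 0.04472716 0.34892182] rel hook [0.00037217 0.00022716]
q [  13.   26.  117.  228.   54. -117.] ikerr 0.000 maxspeed 0.07 shift tool [-0.033  0.     0.004] turn 0.0
q [  13.   33.  118.  224.   60. -110.] ikerr 0.000 maxspeed 0.08 shift tool [-0.094 -0.     0.012] turn 0.0
```

```bash
python3 -m inch '[-0.005,0,0.001,0,0.3,-0.013,0,0.002,0,0.3,-0.021,0,0.003,0,0.3,-0.028,0,0.004,0,0.3,-0.032,0,0.004,0,0.3,-0.034,0,0.004,0,0.3,-0.036,0,0.0045,0,0.3,-0.038,0,0.005,0,0.3,-0.04,0,0.005,0,0.3,-0.043,0,0.0055,0,0.3,-0.046,0,0.006,0,0.3,-0.049,0,0.006,0,0.3,-0.052,0,0.0065,0,0.3,-0.055,0,0.007,0,0.3,-0.058,0,0.0075,0,0.3,-0.06,0,0.008,0,0.3,-0.06,0,0.008,0,0.3]'|sed -n 4p; python3 st.py; python3 - <<'E'
from plan import *
off=np.array([.0225,-.0005,.149]); bar=p0+W0@off; print('bar',bar,'rel hook',bar[:2]-S0)
E
```

```text
contact_force: [-2.2, 1.4, -4.0]
20.15 j [  12.8   28.9  117.5  225.6   57.  -113.7] p [0.5049 0.1065 0.2859] x [ 0.121 -0.05   0.991] y [-0.412 -0.911  0.004] z [ 0.903 -0.409 -0.131] tilt 82.49 head -24.4 F [-2.2  1.4 -4. ] grip 64.55706629902124 w 0.0549
grasp pt [0.6449 0.0431 0.2656]
bar [0.6423879  0.04491395 0.28871088] rel hook [0.0003879  0.00041395]
```

```bash
python3 -m inch '[-0.001,0,0,0,0.3,-0.003,0,0,0,0.3,-0.005,0,0,0,0.3,-0.008,0,0,0,0.3,-0.011,0,0,0,0.3,-0.014,0,0,0,0.3,-0.017,0,0,0,0.3,-0.019,0,0,0,0.3,-0.021,0,0,0,0.3,-0.022,0,0,0,0.3,-0.022,0,0,0,0.3]'|sed -n 4p; python3 st.py
```

```text
contact_force: [2.3, -2.1, -1.5]
21.07 j [  13.1   31.5  118.   224.5   59.2 -111.2] p [0.5023 0.1076 0.2643] x [ 0.12  -0.05   0.991] y [-0.412 -0.911  0.004] z [ 0.903 -0.409 -0.13 ] tilt 82.51 head -24.4 F [ 2.3 -2.1 -1.5] grip 64.09084604121745 w 0.0547
grasp pt [0.6423 0.0442 0.2441]
```

```bash
python3 -m inch '[-0.001,0,0.001,0,0.3,-0.003,0,0.0015,0,0.3,-0.005,0,0.002,0,0.3,-0.007,0,0.0023,0,0.3,-0.009,0,0.0026,0,0.3,-0.0105,0,0.0028,0,0.3,-0.0105,0,0.0028,0,0.3,-0.0105,0,0.0028,0,0.3]'|sed -n 4p; python3 st.py
```

```text
contact_force: [-4.7, 2.0, -0.4]
21.73 j [  13.    32.9  118.   223.8   60.1 -110.1] p [0.5033 0.1071 0.2534] x [ 0.121 -0.05   0.991] y [-0.412 -0.911  0.004] z [ 0.903 -0.409 -0.131] tilt 82.49 head -24.3 F [-4.7  2.  -0.4] grip 64.98757923021913 w 0.0549
grasp pt [0.6433 0.0437 0.2332]
```

```bash
python3 -m inch '[-0.001,0,-0.0004,0,0.3,-0.0015,0,-0.0006,0,0.3,-0.0015,0,-0.0006,0,0.3]'|sed -n 4p; python3 st.py|tail -2
```

```text
contact_force: [0.3, 0.2, -0.4]
21.98 j [  13.    33.1  118.   223.8   60.3 -109.9] p [0.5029 0.1073 0.2523] x [ 0.12  -0.051  0.991] y [-0.412 -0.911  0.003] z [ 0.903 -0.409 -0.13 ] tilt 82.53 head -24.4 F [ 0.3  0.2 -0.4] grip 64.50445680879056 w 0.0548
grasp pt [0.6429 0.0439 0.2321]
```

```bash
python3 -m inch '[0,0,0,0,0.75,0,0,0,0,0.9,0,0,0,0,1,0,0,0,0,1,0,0,0,0,1,0,0,0,0,1]'|sed -n 4p; python3 - <<'E'
from h import *
def lid(c):
    X=cloud(c)[c['range_z']>0]; l=X[(np.hypot(X[:,0]-.642,X[:,1]-.045)<.07)&(X[:,2]>.17)&(X[:,2]<.215)]
    m=np.median(l[:,2]); k=l[abs(l[:,2]-m)<.005]
    return len(k),m.round(4),np.round(cv2.minEnclosingCircle(k[:,:2].astype(np.float32))[0],4)
for i in range(12): print(lid(cap('scene','w%d'%i)))
print(robot.observe()['time_s'],robot.observe()['width'],robot.observe()['contact_force'])
E
```

```text
contact_force: [0.3, -0.5, -0.6]
(695, np.float64(0.1937), array([0.6409, 0.0453]))
(686, np.float64(0.1947), array([0.6398, 0.0453]))
(680, np.float64(0.1963), array([0.6412, 0.0452]))
(688, np.float64(0.1975), array([0.6416, 0.0454]))
(687, np.float64(0.1983), array([0.6399, 0.0449]))
(688, np.float64(0.198), array([0.642 , 0.0466]))
(691, np.float64(0.1971), array([0.6411, 0.0459]))
(673, np.float64(0.1959), array([0.641 , 0.0458]))
(690, np.float64(0.195), array([0.6403, 0.0452]))
(690, np.float64(0.1947), array([0.6403, 0.0458]))
(682, np.float64(0.1952), array([0.6415, 0.0461]))
(686, np.float64(0.196), array([0.6413, 0.0462]))
23.0833 0.08531597112320655 [ 0.73093496  0.74876284 -0.57345758]
```

```bash
for i in 1 2; do python3 -m inch '[0,0,0,0,1,0,0,0,0,1,0,0,0,0,1,0,0,0,0,1,0,0,0,0,1,0,0,0,0,1,0,0,0,0,1,0,0,0,0,1,0,0,0,0,1,0,0,0,0,1,0,0,0,0,1,0,0,0,0,1,0,0,0,0,1,0,0,0,0,1,0,0,0,0,1,0,0,0,0,1,0,0,0,0,1,0,0,0,0,1,0,0,0,0,1,0,0,0,0,1]'>/dev/null;done; python3 - <<'E'
from h import *
def lid(c):
    X=cloud(c)[c['range_z']>0]; l=X[(np.hypot(X[:,0]-.642,X[:,1]-.045)<.07)&(X[:,2]>.17)&(X[:,2]<.215)]
    m=np.median(l[:,2]); k=l[abs(l[:,2]-m)<.005]
    return len(k),m.round(4),np.round(cv2.minEnclosingCircle(k[:,:2].astype(np.float32))[0],4)
for i in range(9): c=cap('scene','v%d'%i);print(lid(c))
im=c['pixels'][:,:,::-1]
cv2.imwrite('pics/dial.png',np.hstack([cv2.resize(im[60:140,170:240],(400,457),interpolation=cv2.INTER_CUBIC),cv2.resize(im[110:225,150:250],(397,457),interpolation=cv2.INTER_CUBIC)]))
print(robot.observe()['time_s'])
E
```

```text
(687, np.float64(0.1963), array([0.6401, 0.0455]))
(686, np.float64(0.1963), array([0.6411, 0.0461]))
(680, np.float64(0.1963), array([0.6407, 0.046 ]))
(680, np.float64(0.1963), array([0.6413, 0.0456]))
(686, np.float64(0.1962), array([0.6402, 0.0468]))
(682, np.float64(0.1964), array([0.6403, 0.0452]))
(689, np.float64(0.1962), array([0.6405, 0.0461]))
(677, np.float64(0.1962), array([0.6396, 0.0457]))
(686, np.float64(0.1963), array([0.6411, 0.0454]))
26.8667
```

View pics/dial.png

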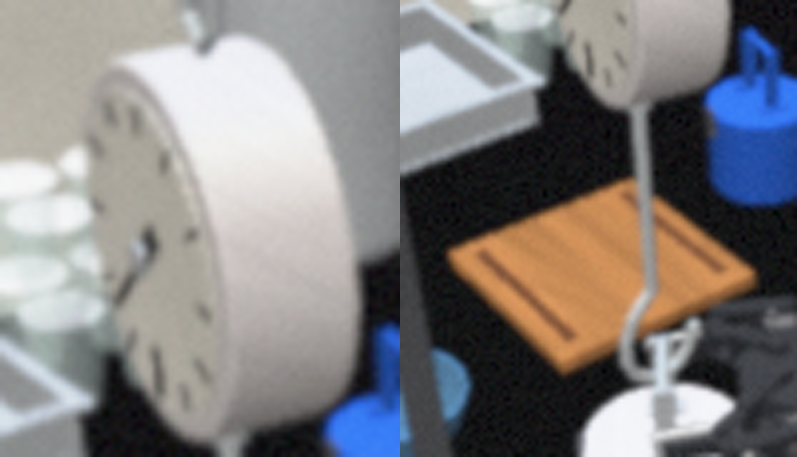

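The needle, from its hub at (148,245) to (118,303), points about two ticks clockwise past the bold 600 g tick at (157,370), so roughly 800 g. The dip of about 52 mm agrees (about 780 g), and it is completely still. That is over 600 g, so it goes on the board. Regripping and lifting slowly so the hook follows.

```bash
python3 -m inch '[0,0,0,0,0.8,0,0,0,0,0.7,0,0,0,0,0.6,0,0,0,0,0.5,0,0,0,0,0.3,0,0,0,0,0.3,0,0,0,0,0.3]' 60 |sed -n '4,6p'; python3 -m inch '[0.002,0,0,0,0.3,0.004,0,-0.0005,0,0.3,0.007,0,-0.001,0,0.3,0.01,0,-0.001,0,0.3,0.013,0,-0.0015,0,0.3,0.016,0,-0.002,0,0.3,0.019,0,-0.0025,0,0.3,0.022,0,-0.003,0,0.3,0.025,0,-0.003,0,0.3,0.028,0,-0.0035,0,0.3]'|sed -n '2,6p'; python3 st.py|head -1
```

```text
contact_force: [0.0, -4.1, -0.2]
width: 0.0546
finger_force: 63.5
tcp_pos: [0.5029, 0.1074, 0.2806]
ee_rot: [178.3, -82.4, -22.6]
contact_force: [0.5, -2.1, -4.0]
width: 0.0554
finger_force: 63.7
28.28 j [  13.    29.5  117.8  225.4   57.6 -113.1] p [0.5029 0.1074 0.2806] x [ 0.121 -0.051  0.991] y [-0.412 -0.911  0.004] z [ 0.903 -0.408 -0.131] tilt 82.45 head -24.3 F [ 0.5 -2.1 -4. ] grip 63.745277592970524 w 0.0554
```

```bash
python3 -m inch '[0.003,0,0,0,0.3,0.006,0,-0.001,0,0.3,0.009,0,-0.001,0,0.3,0.012,0,-0.0015,0,0.3,0.015,0,-0.002,0,0.3,0.018,0,-0.0025,0,0.3,0.021,0,-0.003,0,0.3,0.024,0,-0.003,0,0.3,0.027,0,-0.0035,0,0.3,0.03,0,-0.004,0,0.3,0.032,0,-0.004,0,0.3,0.035,0,-0.0045,0,0.3,0.04,0,-0.005,0,0.3,0.046,0,-0.006,0,0.3,0.052,0,-0.007,0,0.3,0.058,0,-0.0075,0,0.3,0.062,0,-0.008,0,0.3,0.063,0,-0.008,0,0.3,0.063,0,-0.008,0,0.3]'|sed -n '4,6p'; python3 st.py; python3 - <<'E'
from h import *
from plan import *
c=cap('scene','s6'); X=cloud(c)[c['range_z']>0]
h=X[(X[:,2]>.27)&(X[:,2]<.45)&(abs(X[:,0]-.643)<.04)&(abs(X[:,1]-.046)<.012)]
for n,c in(('s',c),('t',cap('top','t6'))):
    X=cloud(c)[c['range_z']>0]; l=X[(np.hypot(X[:,0]-.642,X[:,1]-.045)<.07)&(X[:,2]>.265)&(X[:,2]<.305)]
    m=np.median(l[:,2]); k=l[abs(l[:,2]-m)<.005]; print(n,len(k),m,cv2.minEnclosingCircle(k[:,:2].astype(np.float32)))
    A=np.c_[k[:,:2],np.ones(len(k))]; print('slope',np.degrees(np.linalg.lstsq(A,k[:,2],rcond=None)[0][:2]))
cv2.imwrite('pics/s6c.png',cv2.resize(load('s6')['pixels'][60:225,140:360,::-1],(800,600),interpolation=cv2.INTER_CUBIC))
# board
b=load('t0');X=cloud(b)[b['range_z']>0]; k=X[(abs(X[:,0]-.5)<.15)&(abs(X[:,1]+.4)<.15)&(X[:,2]>.011)&(X[:,2]<.026)]
print('board',cv2.minAreaRect(k[:,:2].astype(np.float32)),np.median(k[:,2]))
off=np.array([.0245,-.0005,.149]); c0=p0+W0@off; c0=c0-[0,0,.162]; print('can',c0,'scale rel',c0[:2]-S0)
E
```

```text
contact_force: [-0.5, -0.2, -7.5]
width: 0.0552
finger_force: 63.7
29.87 j [  13.    22.   116.4  230.1   51.6 -121.1] p [0.5034 0.1074 0.3444] x [ 0.12  -0.051  0.992] y [-0.412 -0.911  0.003] z [ 0.903 -0.409 -0.13 ] tilt 82.53 head -24.4 F [-0.5 -0.2 -7.5] grip 63.71504528273363 w 0.0552
grasp pt [0.6434 0.044  0.3243]
s 661 0.28824157937310935 ((0.6429899334907532, 0.04747946560382843), 0.05800936371088028)
slope [-1.45399072 -1.56016111]
t 241 0.2894189432924831 ((0.6350767016410828, 0.04340352118015289), 0.05338979884982109)
slope [ 0.77091064 -0.23157091]
board ((0.519788920879364, -0.39320188760757446), (0.27064549922943115, 0.2589334547519684), 6.053031921386719) 0.01788362424415302
can [0.6410823  0.04564063 0.18734643] scale rel [-0.0009177   0.00114063]
```

View pics/s6c.png

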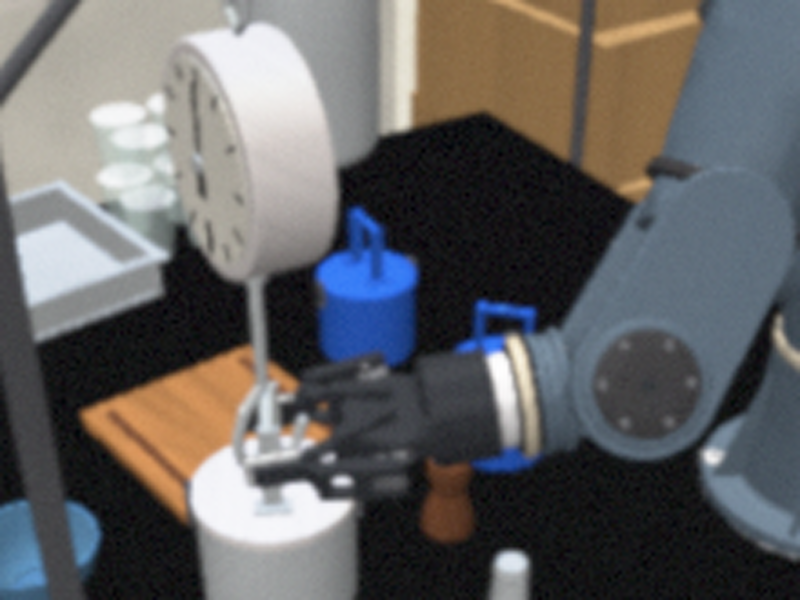

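The needle is back at 0 and the hook is unloaded; in the crop the bar stands clear above the seat, between tip and stem. Before the board, I'll check the wrist's clearance to the blue look-alike next to it.

```bash
python3 - <<'E'
from h import *
from plan import *
b=load('t0');X=cloud(b)[b['range_z']>0]
k=X[(abs(X[:,0]-.5)<.14)&(abs(X[:,1]+.4)<.14)&(abs(X[:,2]-.018)<.004)]
v=cv2.minAreaRect(k[:,:2].astype(np.float32)); cen=np.median(k[:,:2],0)
for th in (0,6,8,10):
    c,s_=np.cos(np.radians(th)),np.sin(np.radians(th)); A=k[:,:2]@np.array([[c,-s_],[s_,c]])
    lo,hi=np.percentile(A,[1,99],axis=0); m=(lo+hi)/2@np.array([[c,s_],[-s_,c]]); print(th,hi-lo,m)
for nm,c0 in(('blue1',(.249,-.235)),('blue2',(.272,-.47))):
    l=X[(np.hypot(X[:,0]-c0[0],X[:,1]-c0[1])<.07)&(abs(X[:,2]-.1)<.006)]; print(nm,cv2.minEnclosingCircle(l[:,:2].astype(np.float32)))
q0=o['joints']; Rz=lambda t:R.from_euler('z',t,degrees=True).as_matrix(); Ry=lambda t:R.from_euler('y',t,degrees=True).as_matrix()
F=Rz(q0[0])@Ry(q0[1]+q0[2])@Rz(q0[3]); wc=p0-P[5]*W0[:,2]; print('wrist',wc)
for f in('s6','t6'):
    c=load(f);X=cloud(c)[c['range_z']>0]; Y=(X-wc)@F; Y=Y[np.linalg.norm(Y,axis=1)<.25]
    for a in np.arange(-.2,.12,.02):
        s=Y[(abs(Y[:,2]-a)<.01)&(np.hypot(Y[:,0],Y[:,1])<.11)]
        if len(s)>5: print(f,'along %.2f'%a,len(s),'x',np.percentile(s[:,0],[1,99]).round(3),'y',np.percentile(s[:,1],[1,99]).round(3))
E
```

```text
0 [0.22184031 0.2223035 ] [ 0.497839   -0.39670841]
6 [0.2151488  0.21495124] [ 0.49683697 -0.39737252]
8 [0.21500088 0.21524956] [ 0.49678291 -0.39729235]
10 [0.21574986 0.2167298 ] [ 0.49679727 -0.39753119]
blue1 ((0.2453926056623459, -0.23443377017974854), 0.060183800756931305)
blue2 ((0.2697211802005768, -0.469683438539505), 0.060630857944488525)
wrist [0.4205066  0.14485518 0.35581479]
s6 along -0.20 467 x [-0.051  0.065] y [-0.069 -0.007]
s6 along -0.18 454 x [-0.049  0.061] y [-0.065 -0.005]
s6 along -0.16 425 x [-0.047  0.058] y [-0.061 -0.005]
s6 along -0.14 350 x [-0.047  0.057] y [-0.065 -0.003]
s6 along -0.12 402 x [-0.042  0.055] y [-0.065  0.022]
s6 along -0.10 415 x [-0.042  0.046] y [-0.065  0.047]
s6 along -0.08 408 x [-0.042  0.046] y [-0.065  0.048]
s6 along -0.06 408 x [-0.043  0.047] y [-0.065  0.046]
s6 along -0.04 404 x [-0.043  0.048] y [-0.067  0.048]
s6 along -0.02 407 x [-0.044  0.047] y [-0.07   0.046]
s6 along -0.00 434 x [-0.044  0.07 ] y [-0.07   0.038]
s6 along 0.02 502 x [-0.04   0.084] y [-0.07  -0.003]
s6 along 0.04 486 x [-0.028  0.106] y [-0.068 -
[... 325 characters left out ...]

t6 along -0.14 291 x [-0.032  0.057] y [-0.063  0.059]
t6 along -0.12 175 x [-0.041  0.049] y [-0.063  0.06 ]
t6 along -0.10 177 x [-0.042  0.045] y [-0.063  0.059]
t6 along -0.08 123 x [-0.041  0.045] y [-0.063  0.058]
t6 along -0.06 138 x [-0.042  0.046] y [-0.063  0.06 ]
t6 along -0.04 326 x [-0.037  0.046] y [-0.066  0.055]
t6 along -0.02 272 x [-0.042  0.047] y [-0.068  0.058]
t6 along -0.00 301 x [-0.039  0.079] y [-0.069  0.055]
t6 along 0.02 241 x [-0.028  0.097] y [-0.068  0.045]
t6 along 0.04 197 x [-0.008  0.109] y [-0.066  0.031]
t6 along 0.06 50 x [0.06  0.106] y [-0.039  0.033]
t6 along 0.08 10 x [0.057 0.101] y [-0.039 -0.025]
t6 along 0.10 7 x [0.085 0.104] y [-0.037 -0.03 ]
```

```bash
cat > clr.py <<'E'
from plan import *
Rz=lambda t:R.from_euler('z',t,degrees=True).as_matrix(); Ry=lambda t:R.from_euler('y',t,degrees=True).as_matrix()
def box(x,y,z,n=9): 
    g=np.stack(np.meshgrid(np.linspace(*x,n),np.linspace(*y,n),np.linspace(*z,n)),-1).reshape(-1,3); return g
HB=box((-.046,.05),(-.07,.07),(-.25,.045),13); GB=box((-.0425,.0425),(-.0425,.0425),(-.06,.1))
obs=[('blue1',.2454,-.2344,.06,.103),('b1h',.2454,-.2344,.032,.170),('blue2',.2697,-.4697,.06,.103),('b2h',.2697,-.4697,.032,.17),('mill',.373,-.138,.028,.105),('shaker',.384,-.015,.02,.066)]
def clear(pk,q):
    F=Rz(q[0])@Ry(q[1]+q[2])@Rz(q[3]); wc=pk-P[5]*W0[:,2]
    pts=np.r_[HB@F.T+wc,GB@W0.T+pk]; out={'tab':pts[:,2].min()}
    for n,x,y,r,h in obs:
        d=np.hypot(pts[:,0]-x,pts[:,1]-y)-r; dz=pts[:,2]-h; out[n]=np.where(dz<0,d,np.hypot(np.maximum(d,0),dz)).min()
    return {k:round(float(v),3) for k,v in out.items()}
E
python3 - <<'E'
from clr import *
off=np.array([.0245,-.0005,.149]); BC=np.array([.4968,-.3973]); ex=Rz(7)[:2,:2]
qs=q
for s in(1,-1):
  B=Rz(7*s)[:2,:2]
  for dx in(0,.03,.04):
    for dy in(0,-.03,-.04):
      c=BC+B@[dx,dy]; bar=np.array([*c,.018+.162]); pk=bar-W0@off
      q1=[-50,38,122,152,60,-80.]; q1,e=ik(pk,W0,q1)
      print(s,dx,dy,q1.round(0),round(e,3),clear(pk,q1))
  
E
```

```text
1 0 0 [-54.  42. 123. 149.  69. -82.] 0.0 {'tab': 0.12, 'blue1': 0.021, 'b1h': -0.018, 'blue2': 0.063, 'b2h': 0.054, 'mill': 0.099, 'shaker': 0.229}
1 0 -0.03 [-56.  43. 119. 146.  67. -80.] 0.0 {'tab': 0.12, 'blue1': 0.018, 'b1h': -0.009, 'blue2': 0.046, 'b2h': 0.028, 'mill': 0.125, 'shaker': 0.255}
1 0 -0.04 [-56.  43. 118. 145.  67. -79.] 0.0 {'tab': 0.119, 'blue1': 0.016, 'b1h': -0.001, 'blue2': 0.041, 'b2h': 0.019, 'mill': 0.134, 'shaker': 0.264}
1 0.03 0 [-50.  43. 120. 152.  67. -82.] 0.0 {'tab': 0.12, 'blue1': 0.019, 'b1h': 0.005, 'blue2': 0.066, 'b2h': 0.069, 'mill': 0.083, 'shaker': 0.214}
1 0.03 -0.03 [-52.  43. 117. 149.  65. -80.] 0.0 {'tab': 0.119, 'blue1': 0.017, 'b1h': 0.017, 'blue2': 0.049, 'b2h': 0.041, 'mill': 0.11, 'shaker': 0.241}
1 0.03 -0.04 [-53.  44. 116. 148.  65. -79.] 0.0 {'tab': 0.118, 'blue1': 0.018, 'b1h': 0.022, 'blue2': 0.044, 'b2h': 0.032, 'mill': 0.119, 'shaker': 0.251}
1 0.04 0 [-49.  43. 119. 153.  66. -82.] 0.0 {'tab': 0.12, 'blue1': 0.02, 'b1h': 0.012, 'blue2': 0.068, 'b2h': 0.074, 'mill': 0.078, 'shaker': 0.209}
1 0.04 -0.03 [-51.  44. 116. 150
[... 965 characters left out ...]
016, 'b1h': 0.013, 'blue2': 0.047, 'b2h': 0.032, 'mill': 0.12, 'shaker': 0.251}
-1 0.03 -0.04 [-54.  44. 116. 147.  65. -79.] 0.0 {'tab': 0.118, 'blue1': 0.016, 'b1h': 0.017, 'blue2': 0.044, 'b2h': 0.022, 'mill': 0.13, 'shaker': 0.261}
-1 0.04 0 [-50.  43. 118. 152.  66. -81.] 0.0 {'tab': 0.12, 'blue1': 0.019, 'b1h': 0.015, 'blue2': 0.061, 'b2h': 0.064, 'mill': 0.087, 'shaker': 0.219}
-1 0.04 -0.03 [-53.  44. 116. 149.  64. -80.] 0.0 {'tab': 0.118, 'blue1': 0.018, 'b1h': 0.023, 'blue2': 0.045, 'b2h': 0.034, 'mill': 0.117, 'shaker': 0.249}
-1 0.04 -0.04 [-54.  44. 115. 147.  64. -79.] 0.0 {'tab': 0.117, 'blue1': 0.021, 'b1h': 0.024, 'blue2': 0.042, 'b2h': 0.024, 'mill': 0.128, 'shaker': 0.26}
```

```bash
python3 - <<'E'
from clr import *
off=np.array([.0245,-.0005,.149]); zb=(p0+W0@off)[2]; print('bar z',zb)
ab=np.array([.535,-.423,.27])-W0@off
mid=np.array([.55,-.2,.35])-W0@off
sim([tcp_for_bar(off,-.10,zb),mid,ab,ab-[0,0,.08]],[0]*4,[9,8,8,8])
E
python3 -m inch '[0,0.002,-0.005,0,0.3,-0.002,0.007,-0.017,0,0.3,-0.004,0.013,-0.03,0,0.3,-0.006,0.019,-0.044,0,0.3,-0.008,0.025,-0.058,0,0.3,-0.01,0.031,-0.071,0,0.3,-0.012,0.036,-0.082,0,0.3,-0.012,0.038,-0.088,0,0.3,-0.012,0.038,-0.088,0,0.3]'|sed -n '2,6p'
```

```text
bar z 0.3485948695286707
q [  17.   14.  129.  232.   57. -118.] ikerr 0.000 maxspeed 0.11 shift tool [-0.012  0.039 -0.09 ] turn 0.0
q [-25.  13. 130. 179.  46. -90.] ikerr 0.000 maxspeed 0.52 shift tool [0.003 0.261 0.018] turn 0.0
q [-52.  32. 117. 146.  55. -73.] ikerr 0.000 maxspeed 0.40 shift tool [-0.067  0.47   0.106] turn 0.0
q [-52.  42. 116. 149.  64. -79.] ikerr 0.000 maxspeed 0.13 shift tool [-0.146  0.47   0.117] turn 0.0
tcp_pos: [0.4058, 0.1094, 0.3437]
ee_rot: [178.3, -82.5, -22.6]
contact_force: [0.3, -0.5, -7.1]
width: 0.0548
finger_force: 63.7
```

```bash
python3 -m inch '[0.001,0.008,0.004,0,0.3,0.002,0.024,0.011,0,0.3,0.004,0.047,0.022,0,0.3,0.006,0.075,0.035,0,0.3,0.008,0.105,0.05,0,0.3,0.01,0.135,0.064,0,0.3,0.012,0.165,0.078,0,0.3,0.014,0.195,0.092,0,0.3,0.015,0.223,0.106,0,0.3,0.01,0.252,0.118,0,0.3,0.002,0.28,0.13,0,0.3,-0.008,0.308,0.141,0,0.3,-0.018,0.336,0.153,0,0.3,-0.028,0.362,0.164,0,0.3,-0.036,0.386,0.174,0,0.3,-0.044,0.406,0.183,0,0.3,-0.05,0.42,0.189,0,0.3,-0.053,0.428,0.192,0,0.3,-0.055,0.432,0.194,0,0.3,-0.055,0.432,0.194,0,0.3]'>/dev/null; python3 st.py; python3 - <<'E'
from h import *
from clr import *
off=np.array([.0245,-.0005,.149]); bar=p0+W0@off; print('can bottom',bar-[0,0,.162])
for n in('top','scene'):
    c=cap(n,n+'8'); X=cloud(c)[c['range_z']>0]; l=X[(np.hypot(X[:,0]-bar[0],X[:,1]-bar[1])<.07)&(abs(X[:,2]-bar[2]+.062)<.007)]
    m=np.median(l[:,2]); A=np.c_[l[:,:2],np.ones(len(l))]; print(n,len(l),'lid z',m,cv2.minEnclosingCircle(l[:,:2].astype(np.float32)),np.degrees(np.linalg.lstsq(A,l[:,2],rcond=None)[0][:2]))
f=np.array([.535,-.423,.018+.162])-W0@off
sim([f],[0],[8]); print(clear(f,ik(f,W0,q)[0]))
im=load('top8')['pixels'][120:300,240:430,::-1]
cv2.imwrite('pics/t8.png',cv2.resize(im,(633,600),interpolation=cv2.INTER_CUBIC))
E
```

```text
32.38 j [-51.7  31.9 116.9 146.4  55.4 -73.4] p [ 0.3974 -0.3612  0.265 ] x [ 0.121 -0.051  0.991] y [-0.412 -0.911  0.004] z [ 0.903 -0.409 -0.131] tilt 82.47 head -24.4 F [ 0.5  0.7 -7.2] grip 64.20533795258962 w 0.0551
grasp pt [ 0.5374 -0.4246  0.2447]
can bottom [ 0.53514533 -0.42296618  0.10780007]
top 429 lid z 0.20904421729031702 ((0.5378692150115967, -0.4203827977180481), 0.05857536941766739) [-0.95269851 -0.88491527]
scene 296 lid z 0.20919939755344247 ((0.5382781028747559, -0.4199950098991394), 0.05969594046473503) [-1.87809922 -1.52113159]
q [-52.  44. 116. 150.  65. -80.] ikerr 0.000 maxspeed 0.14 shift tool [-0.089 -0.     0.012] turn 0.0
{'tab': 0.119, 'blue1': 0.018, 'b1h': 0.021, 'blue2': 0.048, 'b2h': 0.044, 'mill': 0.108, 'shaker': 0.24}
```

View pics/t8.png

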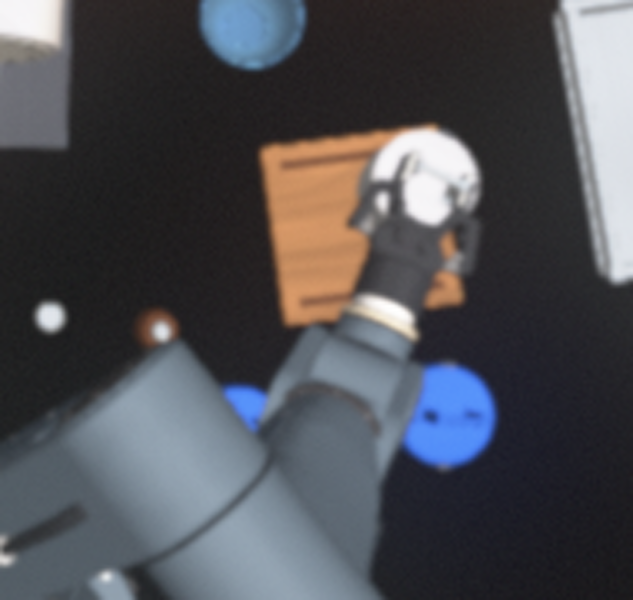

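```bash
python3 -m inch '[-0.004,0,0.0005,0,0.3,-0.012,0,0.0015,0,0.3,-0.022,0,0.003,0,0.3,-0.033,0,0.0045,0,0.3,-0.044,0,0.006,0,0.3,-0.055,0,0.0075,0,0.3,-0.065,0,0.009,0,0.3,-0.073,0,0.01,0,0.3,-0.078,0,0.0105,0,0.3,-0.081,0,0.011,0,0.3,-0.083,0,0.011,0,0.3,-0.085,0,0.0115,0,0.3,-0.0865,0,0.0115,0,0.3,-0.0875,0,0.012,0,0.3,-0.0875,0,0.012,0,0.3]'|sed -n '2,6p'
```

```text
tcp_pos: [0.3977, -0.3613, 0.1772]
ee_rot: [178.4, -82.5, -22.7]
contact_force: [-1.0, 1.0, -7.4]
width: 0.0548
finger_force: 64.2
```

```bash
python3 -m inch '[-0.001,0,0,0,0.3,-0.0015,0,0,0,0.3,-0.002,0,0,0,0.3,-0.0025,0,0,0,0.3,-0.003,0,0,0,0.3,-0.003,0,0,0,0.3]'|sed -n '2,4p'
```

```text
tcp_pos: [0.3973, -0.3612, 0.1741]
ee_rot: [178.4, -82.5, -22.8]
contact_force: [-0.3, 0.2, -6.9]
```

```bash
python3 -m inch '[-0.0007,0,0,0,0.3,-0.0013,0,0,0,0.3,-0.002,0,0,0,0.3,-0.002,0,0,0,0.3,-0.002,0,0,0,0.3]'|sed -n '2,4p'
```

```text
tcp_pos: [0.3974, -0.3615, 0.1732]
ee_rot: [178.2, -82.8, -22.6]
contact_force: [-3.3, 1.4, 5.2]
```

```bash
python3 -m inch '[0.0008,0,0,0,0.3,0.001,0,0,0,0.3,0.001,0,0,0,0.75,0.001,0,0,0,0.85,0.001,0,0,0,1,0.001,0,0,0,1,0.001,0,0,0,1,0.001,0,0,0,1]'|sed -n '2,6p'; python3 - <<'E'
from h import *
from clr import *
for n in('top','scene'):
    c=cap(n,n+'9'); X=cloud(c)[c['range_z']>0]; l=X[(np.hypot(X[:,0]-.536,X[:,1]+.422)<.075)&(abs(X[:,2]-.118)<.008)]
    m=np.median(l[:,2]); A=np.c_[l[:,:2],np.ones(len(l))]; print(n,len(l),'lid z',m,cv2.minEnclosingCircle(l[:,:2].astype(np.float32)),np.degrees(np.linalg.lstsq(A,l[:,2],rcond=None)[0][:2]))
for d in (np.array([0,0,.06]),np.array([0,0,.2])):
    qq,e=ik(p0+d,W0,q); print(qq.round(0),e,clear(p0+d,qq))
E
```

```text
tcp_pos: [0.3972, -0.3611, 0.1731]
ee_rot: [178.4, -82.5, -22.8]
contact_force: [-0.2, -0.5, -0.5]
width: 0.0853
finger_force: 0.0
top 447 lid z 0.11759003024971112 ((0.5319619178771973, -0.42598065733909607), 0.05739765241742134) [-0.9607992   0.56399325]
scene 284 lid z 0.1185843700565632 ((0.5328776836395264, -0.4229031503200531), 0.06036975979804993) [-0.10248303 -2.05925666]
[-52.  36. 117. 148.  59. -76.] 1.2386474029091183e-13 {'tab': 0.17, 'blue1': 0.069, 'b1h': 0.039, 'blue2': 0.103, 'b2h': 0.059, 'mill': 0.13, 'shaker': 0.262}
[-52.  19. 115. 139.  44. -62.] 3.4292785128991704e-12 {'tab': 0.296, 'blue1': 0.195, 'b1h': 0.139, 'blue2': 0.229, 'b2h': 0.183, 'mill': 0.234, 'shaker': 0.35}
```

```bash
python3 -m inch '[0.01,0,-0.0013,0,1,0.03,0,-0.004,0,1,0.06,0,-0.008,0,1,0.09,0,-0.012,0,1,0.12,0,-0.016,0,1,0.14,0,-0.018,0,1,0.15,0,-0.02,0,1,0.15,0,-0.02,0,1,0.15,0,-0.02,0,1]'|sed -n '1,6p'; python3 - <<'E'
from h import *
c=cap('scene','end')
cv2.imwrite('pics/end.png',cv2.resize(c['pixels'][:,:,::-1],(800,600),interpolation=cv2.INTER_CUBIC))
E
```

```text
time_s: 36.17
tcp_pos: [0.397, -0.3603, 0.3242]
ee_rot: [178.4, -82.5, -22.7]
contact_force: [0.3, -0.4, -0.5]
width: 0.0854
finger_force: 0.0
```

View pics/end.png

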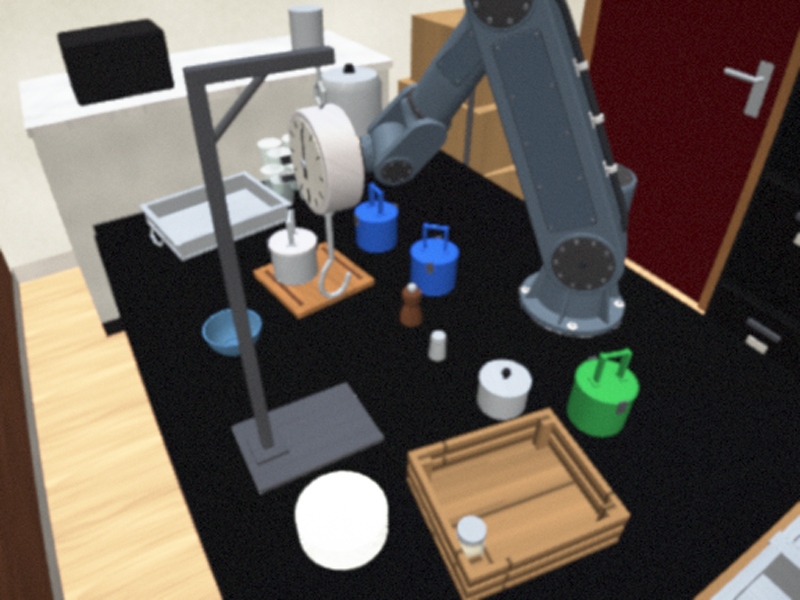

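The canister stands upright on the board at (295,260), the needle is at 0, nothing else has moved and the gripper is clear. Handing in.

```bash
python3 -c "
from rig import robot;print(robot.finish_job())"
```

```text
the job is handed in; nothing more can be done
None
```

The scale settled at about 800 g, more than 600 g, so the canister now stands upright on the serving board and the job is handed in at about 36 s; early on the open fingers bumped the tray unit on the left (wrist force read about 106 N at the end of that move, limit 120 N), though nothing there visibly moved.

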